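# Find and mark a pendulum bar's balance point

### The job

Find where the steel pendulum bar balances: slide it little by little over the fulcrum edge of the grey balance rest, and stop as soon as it tips over by itself and its nose stays down on the rubber ledge, no farther than needed. Then, with the bar left lying tipped, set the yellow marker clip astride the bar exactly above the fulcrum edge and let go; leave the loupe, the oil bottle and the case holder alone.

Things in the scene. Friction and masses are not known exactly. Their poses are not given: they have to be found in the camera images.
- rest: Fixed balance rest: 345 x 70 mm aluminium base plate with a grey deck, 208 mm long, 44 wide, top 40 mm above the worktop. Origin at the plate's underside (4 mm above the worktop), below the middle of the fulcrum edge; x is the way the bar is slid (deck at x -208 to 0 mm, lower ledge at +8 to +130), z up. Two black guide strips (x -200 to -50 mm, 23 mm apart, 5 mm high) keep the bar straight.
- edge (a point): Middle of the fulcrum edge: the straight square end of the deck's dark steel strip, 40 mm above the worktop; axes as the rest's.
- catch_ledge: Rubber-topped ledge beyond the fulcrum edge, 10 mm lower than the deck, fixed to the rest, 44 mm wide. It catches the tipped bar, which then lies 0.1 to 0.15 rad nose-down and stays so. The nose bears on it with about 0.04 N for each mm that the bar is past its balance point (4 mm past is good, 8 mm may be too much). Origin as the rest's.
- bar: Loose flat steel pendulum bar, 220 long x 20 wide x 10 mm thick, about 0.3 kg with the brass weight (28 x 26 x 12 mm) clamped on top near its nose. Origin: centre of its underside; x to the nose, z up. The weight differs in place and mass: the balance point lies 65 to 95 mm behind the nose end. It starts level on the deck between the guides, nose 10 to 30 mm beyond the edge.
- push_block (a point): Rear face of the red block on the bar's tail, flush with the tail end (110 mm behind the bar's origin), 21 mm above the bar's underside. The block is 14 mm long, 20 wide, its top 32 mm above the bar's underside. A finger pressed against it hinders the bar from tipping, by friction: nudge 2 or 3 mm, back off and see whether it tips.
- marker: Loose yellow marker clip, 18 g, standing on a thin mat (4 mm): a saddle 14 mm (x) by 33 mm (y), two feet 7 mm high with 25 mm between, a bridge from 7 to 11 mm above the feet, and a grip tab 12 (x) by 14 mm (y) from there up to 41 mm. Origin midway between the soles, z up. Astride the bar, x or -x along it, the bridge rests on its top and the origin is 3 mm above its underside.
- loupe: Bystander: black eye loupe, 37 mm wide, 30 mm high; origin at the centre of its underside.
- oil_bottle: Bystander: brown bottle with black cap, 22 mm wide, 52 mm high; origin at the centre of its underside.
- case_holder: Bystander: turned steel case holder, 39 x 45 mm, 23 mm high; origin at the centre of its underside.

How it is judged:
By the outcome, as a careful person would: the job done as asked, in the order asked, and still so for the second after the job is handed in, with the robot touching nothing.
It also fails if it takes over 67 s, if anything falls off the work surface, if the arm or the gripper's body presses on something with over 40 N, if the wrist force passes 120 N, or if a joint passes its speed limit or range.

### The arm

A 6-joint arm with a two-finger parallel gripper is mounted at the origin on a cart in front of the work surface, level with it; the furniture and walls round the work are solid. World frame = base frame: x ahead of the robot, y to its left, z up, the work surface at z = 0. Lengths are in m, angles in rad, forces in N, time in s.
With the tool pointing down it reaches from about 0.275 to 0.775 m from the base axis. Payload 14.6 kg.
Tool frame: the origin (TCP) lies between the finger pads; the fingertips stand 22 mm ahead of it and the grasp point (between the pads) lies 3 mm ahead of it; z points along the fingers, y is the line along which they close (so a half turn about z gives the same grasp; the last joint's range is limited). The gripper opens to 85 mm and grips with 20 to 120 N. Pads are 22 mm wide; open, the fingers measure 114 mm over their backs; the gripper's body (76 mm by 85 mm) begins 54 mm behind the grasp point. The pads swing forward as they close: fully open they stand 13 mm farther back than shut.
Start: joints at [-1.498, 0.263, -0.048, 1.259, 0, 1.415], TCP at [0.119, -0.511, 0.224] pointing down, gripper open.
Joint ranges: [-2.65, 2.65], [-0.89, 1.7], [-1.18, 1.37], [-2.13, 2.11], [-1.35, 1.29], [-3.14, 3.14]. Speed limits (rad/s): [1.89, 1.89, 2.57, 2.79, 3.14, 3.14].

### API

Orientations are given as a rotation vector (axis times angle).
In Python, from station import status, imaging, ticket gives the robot as it stands. The module is installed in compiled form; this text tells all that it offers.
- The arm moves only by the tool servo_tool, never from a script. Its argument "rows" is a list of rows, each an object with "translation": the shift along the tool's x, y, z in units of 30 mm (1.0 is 30 mm), a list of three; "yaw": the turn about the tool's z in units of 6 degrees (1.0 is 6 degrees); "grip": the opening, from 0 (shut) to 1 (fully open). A call has 1 to 8 rows; each row shifts and turns the commanded pose from where the row before left it, along the tool's axes as they then stand; what a row does not reach is not made up. A row lasts 1/10 s, in which the tool goes at most 50 mm and 8.59 degrees, less where a joint would pass 70% of its speed; a pose out of reach is approached as far as the arm can. A call is refused whole if a number of a shift passes 1 or a number of a turn 1, either way. A call with a gripper value outside its range is refused whole. The fingers move at their own pace and stop on an object; the grip force is fixed at half the most. Time passes only in rows, so rows that do not move let the fingers close. It gives the time, the measured TCP pose, the force, the opening and the grip force at its end, in the units of the state.
- status.get_state(): the state, without advancing time (a new reading comes with each control period).
- imaging.capture(name): name is "side" or "top" or "wrist"; returns a dict with "color" (420x560x3 uint8, red, green, blue), "fov_y" (degrees; the focal length in pixels is half the picture's height over the tangent of half this angle, whatever the lens; pixels are square), "cx", "cy" (the principal point, pixels), "cam_to_world" (4x4, takes a point from camera to world coordinates); the wrist camera has in their place "hand_eye" (4x4, takes a point from camera to tool coordinates, whose origin is the TCP and whose axes are the flange's). Camera axes: x right, y down, z forward; pixel columns grow to the right and rows downward; lengths in m; the calibration is good to about 2 mm. A picture is of the moment at which its call begins: read the wrist's pose just before it. There is no depth.
- ticket.job_done(): hands the job in; it is judged then, once.
The state is a dict: "time_s": time; "joint_positions": joint angles; "qd": joint speeds; "joint_efforts": joint torques, N m; "tcp_pos": TCP position; "tool_rot": TCP orientation; "ft_force": force on the tool from outside, world axes, zero at the start; "moment": the same for the moment, N m; "finger_gap": finger opening in m; "finger_force": force on a finger pad.
Only numpy, scipy, OpenCV 4.12 (cv2) and the standard library are available. Lean on these libraries where they do the work, as an engineer would, in place of code of your own. Each camera call takes 0.05 s, during which the arm holds its last target. There are 200 camera calls.

## Working session

There is one attempt and no reset: what is moved stays moved. The work goes in short steps, Python scripts to look and compute and a tool call to move; the robot and the scene stay as the last step left them, time stands still between calls to the robot, and variables do not carry over. Pictures are saved under pics/ and viewed, at most 10 in all, crops included, and the job is handed in when it is done.

Besides the shell and the picture viewer there is one more tool, called after "Call:" in YAML: its name, and indented under it one key for each argument. servo_tool: Moves the arm, as the interface text tells. Its arguments: {"type":"object","properties":{"rows":{"type":"array"}},"required":["rows"]}

```bash
mkdir -p pics; cat > h.py <<'E'
import numpy as np, cv2
from station import status, imaging, ticket
from scipy.spatial.transform import Rotation as R
def cap(n):
    s=status.get_state(); d=imaging.capture(n)
    T=np.array(d.get("cam_to_world",np.eye(4)))
    if n=="wrist":
        W=np.eye(4);W[:3,:3]=R.from_rotvec(s["tool_rot"]).as_matrix();W[:3,3]=s["tcp_pos"]
        T=W@np.array(d["hand_eye"])
    f=210/np.tan(np.radians(d["fov_y"])/2)
    return d["color"],(T,f,d["cx"],d["cy"])
def ray(c,u,v):
    T,f,cx,cy=c
    r=T[:3,:3]@np.array([(u-cx)/f,(v-cy)/f,1]); return T[:3,3],r
def onz(c,u,v,z):
    o,r=ray(c,u,v); return o+r*(z-o[2])/r[2]
def proj(c,p):
    T,f,cx,cy=c
    q=T[:3,:3].T@(np.array(p)-T[:3,3]); return np.array([cx+f*q[0]/q[2],cy+f*q[1]/q[2]])
def save(n,im,k=1,box=None):
    if box: im=im[box[1]:box[3],box[0]:box[2]]
    cv2.imwrite("pics/"+n+".png",cv2.resize(im,None,fx=k,fy=k,interpolation=cv2.INTER_CUBIC)[:,:,::-1])
E
python3 - <<'E'
from h import *
for n in("top","side"):
    im,c=cap(n); save(n+"0",im,1.4); np.save(n+"0.npy",im); print(n,c[0].round(3).tolist(),c[1:])
s=status.get_state();print(s)
E
```

```text
top [[0.018, -0.99, 0.139, 0.46], [-0.999, -0.014, 0.033, -0.063], [-0.031, -0.14, -0.99, 1.122], [0.0, 0.0, 0.0, 1.0]] (np.float64(431.0971475580322), 286.13914634311845, 206.34188155723524)
side [[-0.927, 0.278, -0.253, 0.839], [0.376, 0.715, -0.59, 0.485], [0.017, -0.642, -0.767, 0.781], [0.0, 0.0, 0.0, 1.0]] (np.float64(413.70963220411693), 282.30189511120676, 216.11279211584397)
{'time_s': 0.1, 'joint_positions': array([-1.49828687e+00,  2.63445479e-01, -4.88827710e-02,  1.25939481e+00,
       -9.07681884e-06,  1.41548796e+00]), 'qd': array([-2.04044009e-04, -1.13456193e-03,  2.26018883e-03,  9.61290570e-05,
        8.22059784e-04,  4.45967473e-04]), 'joint_efforts': array([ 3.63297702e-03, -6.38575172e+01,  3.85062110e+01,  9.99523269e-03,
       -1.82164772e-04,  1.14428936e-06]), 'tcp_pos': array([ 0.11854142, -0.5111756 ,  0.22328513]), 'tool_rot': array([-3.12031291e+00, -3.56976752e-01, -4.59890381e-05]), 'ft_force': array([ 0.85646387, -0.08028511,  0.77034823]), 'moment': array([-0.06317144,  0.01565872,  0.04275265]), 'finger_force': 0.0, 'finger_gap': 0.08528435963744876}
```

View pics/top0.png

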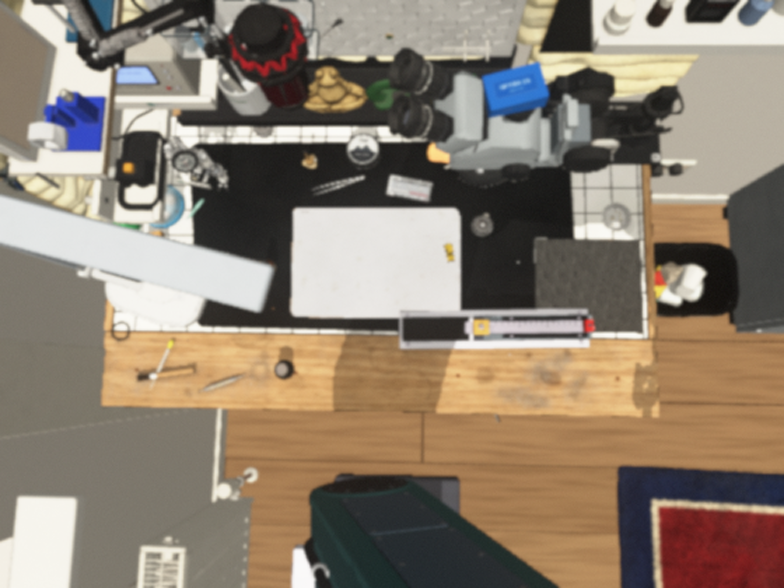

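View pics/side0.png

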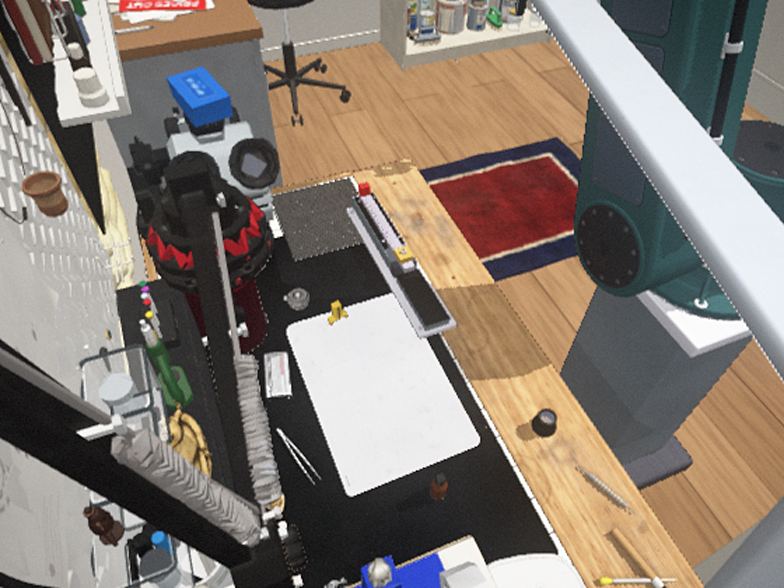

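```bash
python3 - <<'E'
from h import *
im,c=cap("top")
for n,u,v,z in [("plateL t",400,310,.004),("plateL b",401,348,.004),("plateR t",589,309,.004),("plateR b",590,347,.004),("weight",481,327,.06),("red",590,325,.07),("marker",449,252,.03),("deck end",468,327,.04),("mic",483,224,.02)]:
    print(n,onz(c,u/1.4,v/1.4,z).round(3))
save("topc",im,5,(275,165,435,260))
im2,c2=cap("side")
# marker by yellow mask in both
for n,i,b in(("top",im,(300,160,340,200)),("side",im2,(225,205,260,240))):
    h=cv2.cvtColor(i,cv2.COLOR_RGB2HSV); m=cv2.inRange(h,(15,120,120),(35,255,255)); z=np.zeros_like(m); z[b[1]:b[3],b[0]:b[2]]=m[b[1]:b[3],b[0]:b[2]]
    v,u=np.nonzero(z); print(n,u.mean(),v.mean(),len(u)); 
    if n=="top":print(onz(c,u.mean(),v.mean(),.02))
    else:print(onz(c2,u.mean(),v.mean(),.024))
s=status.get_state(); M=R.from_rotvec(s["tool_rot"]).as_matrix(); print(M.round(3))
E
```

```text
plateL t [ 0.578 -0.026  0.004]
plateL b [ 0.507 -0.029  0.004]
plateR t [ 0.585 -0.375  0.004]
plateR b [ 0.515 -0.375  0.004]
weight [ 0.544 -0.17   0.06 ]
red [ 0.55  -0.357  0.07 ]
marker [ 0.683 -0.115  0.03 ]
deck end [ 0.545 -0.149  0.04 ]
mic [ 0.74  -0.178  0.02 ]
top 320.7692307692308 179.69230769230768 39
[ 0.68635438 -0.11532709  0.02      ]
side 239.8684210526316 222.57894736842104 114
[ 0.68956119 -0.11507121  0.024     ]
[[ 0.974  0.226 -0.   ]
 [ 0.226 -0.974  0.001]
 [ 0.    -0.001 -1.   ]]
```

View pics/topc.png

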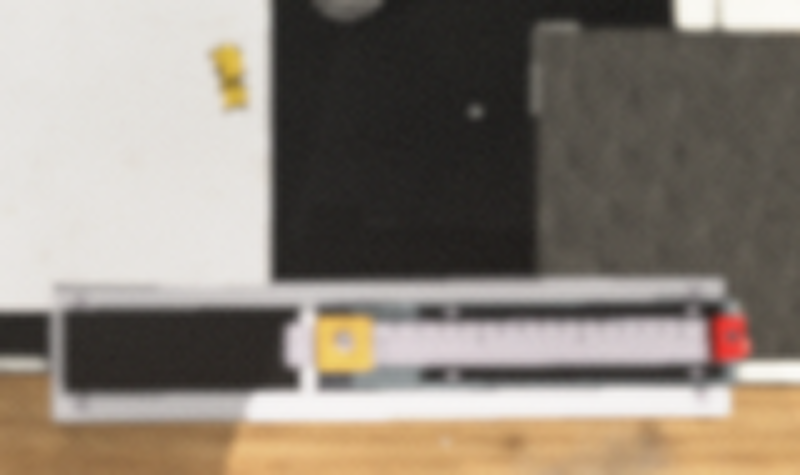

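Call:
servo_tool:
  rows:
    - {"translation": [0,0,0],"yaw": 0.98,"grip": 0}
    - {"translation": [0,0,0],"yaw": 0.99,"grip": 0}
    - {"translation": [1,0,0],"yaw": 0,"grip": 0}
    - {"translation": [1,0,0],"yaw": 0,"grip": 0}
    - {"translation": [1,0,0],"yaw": 0,"grip": 0}
    - {"translation": [1,-0.3,0],"yaw": 0,"grip": 0}
    - {"translation": [1,-0.3,0],"yaw": 0,"grip": 0}
    - {"translation": [1,-0.3,0],"yaw": 0,"grip": 0}

```text
time_s: 1.0
tcp_pos: [0.2991, -0.48, 0.2235]
tool_rot: [-3.141, -0.034, 0.0]
ft_force: [-0.1, -0.7, 0.2]
finger_gap: -0.0001
finger_force: 0.0
```

Call:
servo_tool:
  rows:
    - {"translation": [1,-0.3,0],"yaw": 0,"grip": 0}
    - {"translation": [1,-0.3,0],"yaw": 0,"grip": 0}
    - {"translation": [1,-0.3,0],"yaw": 0,"grip": 0}
    - {"translation": [1,-0.3,0],"yaw": 0,"grip": 0}
    - {"translation": [1,-0.3,0],"yaw": 0,"grip": 0}
    - {"translation": [1,0,0],"yaw": 0,"grip": 0}
    - {"translation": [1,0,0],"yaw": 0,"grip": 0}
    - {"translation": [0.5,0,0],"yaw": 0,"grip": 0}

```text
time_s: 1.8
tcp_pos: [0.5239, -0.4302, 0.223]
tool_rot: [-3.141, -0.036, 0.0]
ft_force: [-0.5, -0.5, -1.0]
finger_gap: 0.0001
finger_force: 0.0
```

```bash
python3 - <<'E'
from h import *
s=status.get_state();print(s["time_s"],s["tcp_pos"],s["tool_rot"],s["finger_gap"],s["ft_force"]); print(R.from_rotvec(s["tool_rot"]).as_matrix().round(4))
im,c=cap("wrist"); save("w1",im,1.4); print(c[0].round(3),c[1:])
for n in("top","side"):
    i,cc=cap(n);h=cv2.cvtColor(i,cv2.COLOR_RGB2HSV); m=cv2.inRange(h,(0,180,120),(6,255,255))|cv2.inRange(h,(174,180,120),(180,255,255))
    k,l,st,ce=cv2.connectedComponentsWithStats(m)
    print(n,[(st[j].tolist(),ce[j].round(1).tolist()) for j in range(1,k) if st[j][4]>15])
E
```

```text
1.8 [ 0.52390557 -0.43019108  0.22296481] [-3.14080209e+00 -3.56958312e-02  3.14150648e-04] 8.449975278327824e-05 [-0.52783351 -0.48062977 -0.96874885]
[[ 9.997e-01  2.270e-02 -2.000e-04]
 [ 2.270e-02 -9.997e-01  6.000e-04]
 [-2.000e-04 -6.000e-04 -1.000e+00]]
[[ 0.024 -0.964 -0.265  0.592]
 [-1.    -0.023 -0.006 -0.429]
 [-0.001  0.265 -0.964  0.372]
 [ 0.     0.     0.     1.   ]] (np.float64(306.9837341498909), 281.7282529165541, 207.3958788487824)
top [([205, 20, 11, 22, 89], [210.7, 31.3]), ([167, 35, 37, 19, 182], [185.7, 45.8]), ([469, 194, 5, 9, 28], [470.3, 199.0]), ([418, 229, 5, 7, 21], [419.2, 232.3])]
side [([86, 0, 60, 8, 143], [113.1, 4.6]), ([256, 131, 8, 9, 52], [259.7, 135.1]), ([176, 143, 12, 26, 137], [181.5, 156.6]), ([358, 142, 7, 8, 16], [360.5, 145.4]), ([362, 151, 9, 6, 20], [366.0, 153.6]), ([105, 163, 5, 10, 19], [107.3, 167.0]), ([160, 164, 18, 18, 171], [169.4, 174.5]), ([112, 170, 26, 21, 208], [124.1, 181.5])]
```

View pics/w1.png

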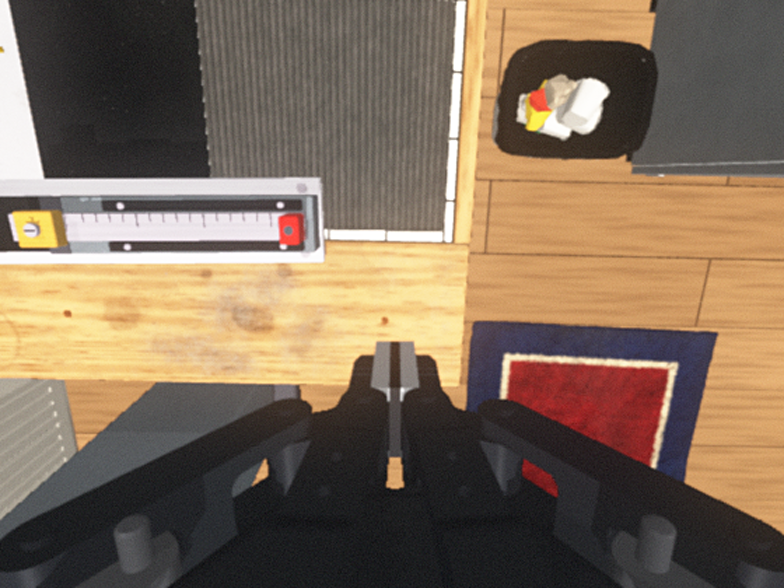

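```bash
cat >> h.py <<'E'
def red(i,box=None):
    h=cv2.cvtColor(i,cv2.COLOR_RGB2HSV); m=cv2.inRange(h,(0,170,100),(7,255,255))|cv2.inRange(h,(173,170,100),(180,255,255))
    if box: z=np.zeros_like(m); z[box[1]:box[3],box[0]:box[2]]=m[box[1]:box[3],box[0]:box[2]]; m=z
    k,l,st,ce=cv2.connectedComponentsWithStats(m); return [(st[j].tolist(),ce[j].round(1).tolist()) for j in range(1,k) if st[j][4]>12]
E
python3 - <<'E'
from h import *
im,c=cap("wrist")
for q in red(im,(150,130,250,200)):
    x,y,w,h,a=q[0]; print(q); print([onz(c,*p,.072).round(4).tolist() for p in((x,y),(x+w,y),(x,y+h),(x+w,y+h))])
for n,u,v,z in [("plateRt",321,178,.008),("plateRb",324,262,.008),("plateL(t)",0,178,.008),("pl b",0,266,.008),("bar t mid",180,212,.05),("bar b mid",180,241,.05),("bar t",75,213,.05),("bar b",75,242,.05)]: print(n,onz(c,u/1.4,v/1.4,z).round(4))
E
```

```text
([199, 152, 17, 21, 237], [206.9, 161.9])
[[0.5612, -0.3502, 0.072], [0.5616, -0.3666, 0.072], [0.5408, -0.3492, 0.072], [0.5412, -0.3659, 0.072]]
plateRt [ 0.584  -0.3693  0.008 ]
plateRb [ 0.514  -0.3704  0.008 ]
plateL(t) [ 0.5779 -0.1065  0.008 ]
pl b [ 0.5039 -0.0903  0.008 ]
bar t mid [ 0.558  -0.2716  0.05  ]
bar b mid [ 0.5364 -0.2692  0.05  ]
bar t [ 0.5554 -0.1938  0.05  ]
bar b [ 0.5337 -0.19    0.05  ]
```

Call:
servo_tool:
  rows:
    - {"translation": [0.45,0,1],"yaw": 0,"grip": 0}
    - {"translation": [0.45,0,1],"yaw": 0,"grip": 0}
    - {"translation": [0,0,1],"yaw": 0,"grip": 0}
    - {"translation": [0,0,1],"yaw": 0,"grip": 0}
    - {"translation": [0,0,0.9],"yaw": 0,"grip": 0}
    - {"translation": [0,-0.6,0],"yaw": 0,"grip": 0}
    - {"translation": [0,-0.4,0],"yaw": 0,"grip": 0}
    - {"translation": [0,0,0],"yaw": 0,"grip": 0}

```text
time_s: 2.8
tcp_pos: [0.5479, -0.3992, 0.0777]
tool_rot: [3.141, 0.035, 0.001]
ft_force: [0.2, -0.1, -0.2]
finger_gap: 0.0
finger_force: 0.0
```

```bash
python3 - <<'E'
from h import *
im,c=cap("wrist"); save("w2",im,1.4)
print(red(im,(0,0,300,250)))
for n in("top","side"):
    i,cc=cap(n);print(n,red(i,{"top":(350,215,440,250),"side":(240,120,300,180)}[n])); 
E
```

```text
[([188, 217, 32, 33, 804], [205.1, 232.4])]
top [([418, 228, 6, 9, 29], [419.6, 232.1])]
side [([256, 130, 8, 10, 56], [259.8, 134.9])]
```

View pics/w2.png

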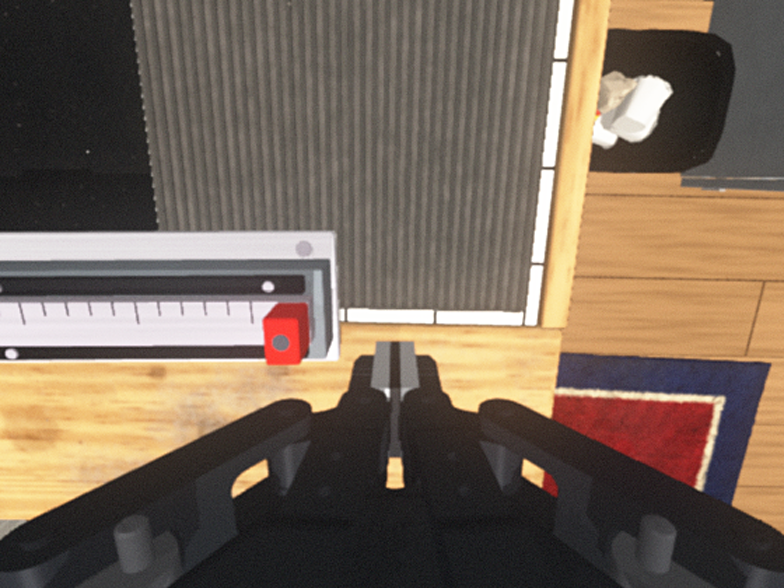

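Call:
servo_tool:
  rows:
    - {"translation": [0.1,-0.4,0.1],"yaw": 0,"grip": 0}
    - {"translation": [0,-0.25,0],"yaw": 0,"grip": 0}
    - {"translation": [0,-0.25,0],"yaw": 0,"grip": 0}
    - {"translation": [0,-0.25,0],"yaw": 0,"grip": 0}
    - {"translation": [0,-0.25,0],"yaw": 0,"grip": 0}
    - {"translation": [0,-0.25,0],"yaw": 0,"grip": 0}
    - {"translation": [0,-0.2,0],"yaw": 0,"grip": 0}
    - {"translation": [0,-0.1,0],"yaw": 0,"grip": 0}

```text
time_s: 3.75
tcp_pos: [0.55, -0.341, 0.0737]
tool_rot: [-3.141, -0.034, 0.0]
ft_force: [-0.4, 0.8, 0.5]
finger_gap: -0.0003
finger_force: 0.0
```

```bash
python3 - <<'E'
from h import *
im,c=cap("wrist"); save("w3",im,1.4)
print(red(im,(0,0,300,300)))
for n in("top","side"):
    i,cc=cap(n);print(n,red(i,{"top":(350,215,440,250),"side":(240,120,300,180)}[n])); save(n+"3",i,4,(270,180,430,260))
    if n=="top": print(onz(cc,*red(i,(350,215,440,250))[0][1],.07))
E
```

```text
[([295, 225, 5, 29, 114], [297.4, 237.8])]
top []Traceback (most recent call last):
  File "<stdin>", line 6, in <module>
IndexError: list index out of range
```

View pics/top3.png

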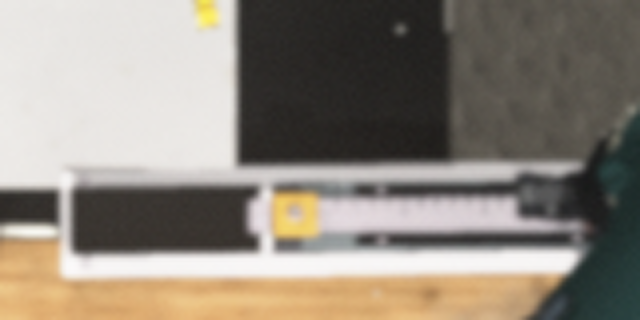

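View pics/w3.png

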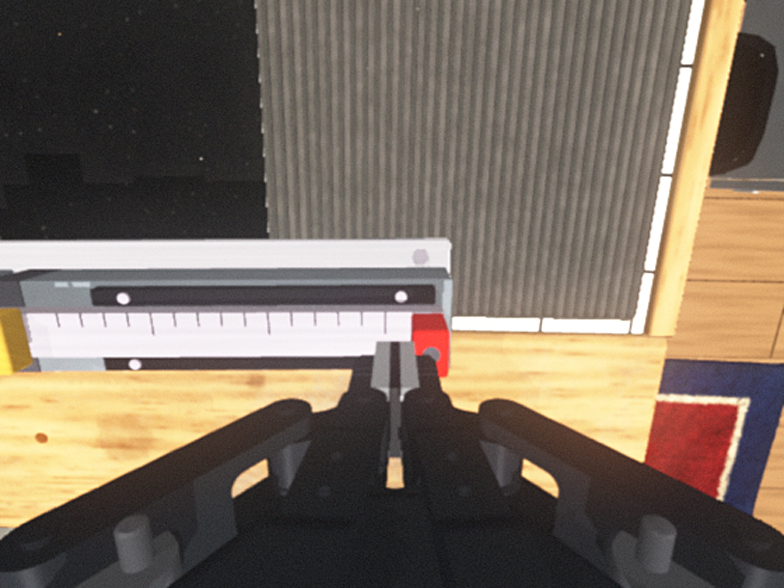

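```bash
python3 - <<'E'
from h import *
s=status.get_state();print(s["tcp_pos"],s["ft_force"],s["moment"])
i,c=cap("side"); 
p=s["tcp_pos"]; 
for z in(.0737,.052): print(proj(c,[p[0],p[1],z]))
for q in([.551,-.3575,.072],[.551,-.3575,.04]): print(proj(c,q))
print(red(i,(230,110,320,200)))
save("side4",i,8,(230,110,330,180))
E
```

```text
[ 0.55004438 -0.34125587  0.07376388] [-0.3359509   0.26304819 -0.59733202] [-7.39841969e-05  1.85453028e-03  2.46323756e-03]
[261.81815236 134.64482981]
[261.98727696 141.00406546]
[259.40570086 131.6148972 ]
[259.70304739 140.90507922]
[([308, 130, 12, 14, 50], [313.7, 134.4]), ([256, 132, 8, 8, 38], [259.4, 136.1])]
```

View pics/side4.png

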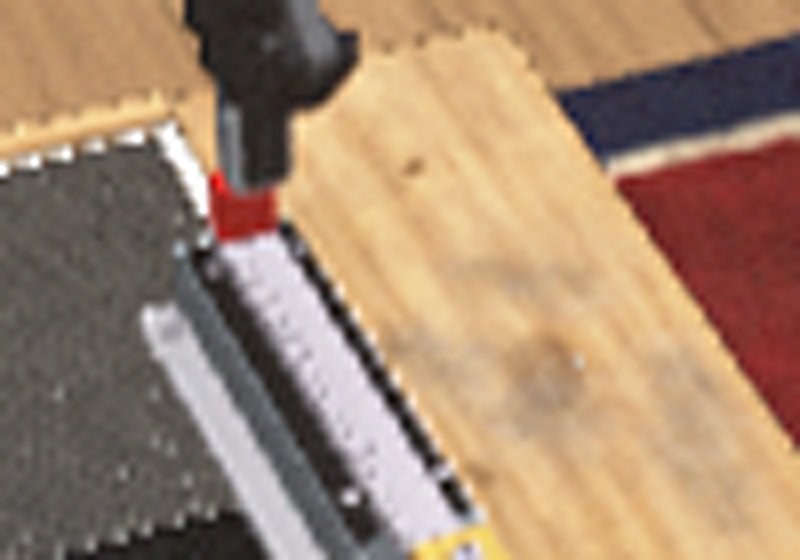

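Call:
servo_tool:
  rows:
    - {"translation": [0,0,-0.5],"yaw": 0,"grip": 0}
    - {"translation": [0,0.7,0],"yaw": 0,"grip": 0}
    - {"translation": [0,0.8,0],"yaw": 0,"grip": 0}
    - {"translation": [0,0.3,0],"yaw": 0,"grip": 0}
    - {"translation": [0,0,0.7],"yaw": 0,"grip": 0}
    - {"translation": [0,0,0.6],"yaw": 0,"grip": 0}
    - {"translation": [0,0,0],"yaw": 0,"grip": 0}

```text
time_s: 4.6
tcp_pos: [0.55, -0.3947, 0.0473]
tool_rot: [-3.139, -0.033, 0.004]
ft_force: [-0.1, 0.2, -0.0]
finger_gap: -0.0001
finger_force: 0.0
```

```bash
python3 - <<'E'
from h import *
s=status.get_state();print(s["tcp_pos"],s["ft_force"])
im,c=cap("wrist"); print(red(im,(0,0,330,300)))
# finger tip: bright grey pixels column at u=275..290
g=im[215:300,268:298].astype(int).sum(2)//3; print(g[::4,::3])
i,c=cap("side"); print(red(i,(230,110,290,200)))
p=s["tcp_pos"]
print(proj(c,p+[.011,.008,0]),proj(c,p+[.011,.008,.008]))
print((i[110:150,250:266].astype(int).sum(2)//3)[::2])
E
```

```text
[ 0.55002559 -0.39466299  0.0473495 ] [-0.13042006  0.18544247 -0.01448151]
[([179, 239, 39, 54, 1525], [198.7, 262.5])]
[[121 102 113 113 101 133 107 108 128 107]
 [133 102 116 116  97 130 113 108 128 107]
 [123 102 113 113 101 129 111 107 133 111]
 [124 106 114 114 103 127 110 111 126 111]
 [122 107 111 107 106 122 108 111 126 108]
 [106 101 106  97  98 113 103  98 118 102]
 [255 255 255 255 255 255 255 255 255 255]
 [255 251 252 251 250 248 251 252 253 254]
 [164 135 139 138  62  58 125 140 137 167]
 [146 140 138 138  58  62 130 136 137 146]
 [137 140 142 136  57  55 126 138 138 142]
 [135 131 135 133  54  62 124 138 136 139]
 [136 140 141 131  59  60 124 135 139 138]
 [140 139 136 134  59  49 119 139 138 138]
 [136 140 135 129  52  54 121 134 138 135]
 [136 139 139 116  57  54 102 134 134 138]
 [ 55  71 167 160  86  86 133 176  76  49]
 [ 49  52  48 128  80  83 218  67  54  52]
 [ 54  52  47  58  80  84  81  47  52  57]
 [ 47  48  50  52  78  78  59  46  50  51]
 [ 53  50  44  51  78  81  59  42  47  46]
 [ 49  45  43  44  84  82  58  39  43  44]]
[([256, 130, 8, 10, 56], [259.8,
[... 706 characters left out ...]
 186 199 191 183 182 190 185]
 [ 74 136 254 255 243 167 188 180 174 173 170 135 146 178 183 190]
 [ 83  82 142 255 255 239  86 119 124 115 121 121 122 130 178 185]
 [ 85  93  82 141 255 255 106  83 113 104  88  74  70  83 142 189]
 [ 91  92 106  73 148 254 113  72  76  72  75  74  74  79 130 191]
 [ 84  86  96  83  90 102 149  77  78  74  76  69  73  81  92  42]
 [ 84  99 148 105  99 205 104 113 168 162 168 186 231 228 229 170]
 [ 87  82  91  77  30  47  83 111 169 215 220 208 222 218 226 222]
 [ 90  81  95 100  88  52 105  80  65 139 213 205 206 220 219 219]
 [ 85  80  87  94 102  91  41  34  42  63 138 201 225 221 201 220]
 [150 174 107  83  89  88 106  47  41  40  61 110 162 200 222 218]]
```

Call:
servo_tool:
  rows:
    - {"translation": [0,-0.4,0.17],"yaw": 0,"grip": 0}
    - {"translation": [0,-0.25,0],"yaw": 0,"grip": 0}
    - {"translation": [0,-0.25,0],"yaw": 0,"grip": 0}
    - {"translation": [0,-0.2,0],"yaw": 0,"grip": 0}
    - {"translation": [0,-0.15,0],"yaw": 0,"grip": 0}
    - {"translation": [0,0,0],"yaw": 0,"grip": 0}

```text
time_s: 5.3
tcp_pos: [0.5506, -0.3577, 0.0451]
tool_rot: [3.141, 0.034, 0.001]
ft_force: [0.5, -0.8, 0.6]
finger_gap: -0.0
finger_force: 0.0
```

```bash
cat >> h.py <<'E'
def look():
    s=status.get_state();print(s["time_s"],s["tcp_pos"].round(4),s["ft_force"].round(2))
    im,c=cap("wrist"); w=[q for q in red(im,(100,150,400,420)) if q[0][4]>200]
    print("wrist",w)
    for q in w: x,y,a,b,_=q[0]; print(" top at .072:",onz(c,x+a/2,y+b/2,.072).round(4))
    i,c=cap("side"); print("side",red(i,(230,110,300,200)))
    i,c=cap("top"); h=cv2.cvtColor(i,cv2.COLOR_RGB2HSV); m=cv2.inRange(h,(12,110,120),(32,255,255))[222:245,280:345]
    v,u=np.nonzero(m)
    if len(u): print("weight",u.mean()+280,v.mean()+222,len(u),onz(c,u.mean()+280,v.mean()+222,.062).round(4))
    print("toprow",(i[233,290:345].astype(int).sum(1)//3))
E
python3 -c "from h import *; look()"
```

```text
5.3 [ 0.5506 -0.3577  0.0451] [ 0.5  -0.79  0.59]
wrist [([220, 243, 34, 52, 1194], [235.7, 264.4])]
 top at .072: [ 0.5567 -0.3386  0.072 ]
side [([259, 134, 8, 10, 58], [262.1, 138.7])]
weight 327.51851851851853 234.51851851851853 108 [ 0.5408 -0.1308  0.062 ]
toprow [ 52  51  53  55  52  52  53  53  53  53  52  53  53  53  54  52  52  54
  51  52  54  53  53  52  53  53  54  52  51  52  50  51  54  71 120 178
 213 223 220 211 199 190 187 187 191 195 194 194 193 188 186 189 196 207
 215]
```

Call:
servo_tool:
  rows:
    - {"translation": [0,-0.2,0],"yaw": 0,"grip": 0}
    - {"translation": [0,-0.2,0],"yaw": 0,"grip": 0}
    - {"translation": [0,-0.2,0],"yaw": 0,"grip": 0}
    - {"translation": [0,-0.2,0],"yaw": 0,"grip": 0}
    - {"translation": [0,-0.1,0],"yaw": 0,"grip": 0}
    - {"translation": [0,0,0],"yaw": 0,"grip": 0}
    - {"translation": [0,0.15,0],"yaw": 0,"grip": 0}
    - {"translation": [0,0.15,0],"yaw": 0,"grip": 0}

```text
time_s: 6.25
tcp_pos: [0.55, -0.3405, 0.0445]
tool_rot: [-3.141, -0.034, 0.0]
ft_force: [-0.4, -0.1, 0.1]
finger_gap: -0.0
finger_force: 0.0
```

```bash
python3 - <<'E'
from h import *
look()
i,c=cap("top");
for v in(227,230,233,236,239): print(v,(i[v,290:350].astype(int)).sum(1)//3)
h=cv2.cvtColor(i,cv2.COLOR_RGB2HSV); m=cv2.inRange(h,(12,110,120),(32,255,255))[222:245,280:360]; print(m.sum(0)//255,m.sum(1)//255)
E
```

```text
6.25 [ 0.55   -0.3405  0.0445] [-0.42 -0.07  0.07]
wrist [([197, 242, 37, 53, 1380], [217.0, 264.2])]
 top at .072: [ 0.5564 -0.3122  0.072 ]
side [([262, 141, 9, 9, 61], [265.8, 145.0])]
weight 319.0 234.29007633587787 131 [ 0.541  -0.1099  0.062 ]
toprow [ 51  52  53  53  53  54  53  52  53  51  54  55  53  52  53  52  54  53
  54  52  53  56  69 118 176 211 223 220 210 199 190 187 188 190 191 191
 190 188 186 190 193 200 208 212 215 217 217 219 220 220 219 220 220 219
 218]
227 [ 87  84  88  86  83  82  81  80  83  80  80  82  80  82  80  80  80  81
  80  80  80  80  80  78  72  69  68  67  73  83  97 105 104 106 107 106
 106 106 108 103  93  78  71  81 122 177 207 190 138  98  86  86  86  83
  87 100 111 116 120 119]
230 [ 56  53  52  54  54  54  54  54  54  55  53  55  53  54  54  52  53  52
  52  52  53  55  68 110 158 188 199 198 190 187 186 186 184 179 172 170
 174 180 183 184 184 183 191 198 203 209 214 215 207 194 191 197 198 191
 189 197 200 195 196 202]
233 [ 52  52  54  51  53  52  54  53  52  54  53  52  52  51  52  52  51  53
  53  52  53  54  71 118 175 211 222 220 21
[... 242 characters left out ...]
 218 209 197 191 187 187 187 187 186
 185 184 186 190 193 198 201 205 208 215 219 218 214 212 211 212 211 211
 210 211 213 212 212 212]
239 [ 52  52  50  52  51  53  51  52  50  52  51  53  52  50  52  52  51  52
  52  50  51  53  53  56  62  67  70  69  72  87  99 102 102 103 106 103
 103 104 103  99  88  72  63  71 120 195 232 225 171 117 104 104 105 105
 110 128 149 157 155 153]
[ 4  4  4  4  0  0  0  0  0  0  0  0  0  0  0  0  0  0  0  0  0  0  0  0
  0  0  0  0  0  0  0  0  0  0  0  0  0  0  0  1 12 13 13 10  8  8  9 11
 13 13  4  0  0  0  0  0  0  0  0  0  0  0  0  0  0  0  0  0  0  0  0  0
  0  0  0  0  0  0  0  0] [ 0  0  0  0  0  9 12 11 10  7  5  5  6  8 10 11 11 10  0  4  4  4  4]
```

```bash
cat >> h.py <<'E'
def chk():
    s=status.get_state(); i,c=cap("side"); print(s["time_s"],s["tcp_pos"].round(4),"side",red(i,(230,110,300,200)))
    im,c=cap("wrist"); w=[q for q in red(im,(100,100,400,420)) if q[0][4]>200]; print("wrist",w)
    i,c=cap("top"); r=i[233,285:345].astype(int).sum(1)/3; k=np.argmax(r>135); u=285+k-1+(135-r[k-1])/(r[k]-r[k-1])+.5
    print("nose",u,"overhang",(onz(c,u,233,.05)[1]-onz(c,338.5,233,.04)[1]).round(4), i[228:239,int(u)-6:int(u)+3].mean(2).mean(0).round())
E
python3 -c "from h import *; chk()"
```

```text
6.45 [ 0.5499 -0.3404  0.0445] side [([262, 140, 9, 10, 61], [265.9, 145.0])]
wrist [([197, 242, 38, 53, 1378], [217.4, 264.1])]
nose 286.53225806451616 overhang 0.1299 [100. 100.  98. 100. 131. 184. 203. 163.  95.]
```

Call:
servo_tool:
  rows:
    - {"translation": [0,-0.2,0],"yaw": 0,"grip": 0}
    - {"translation": [0,-0.1,0],"yaw": 0,"grip": 0}
    - {"translation": [0,-0.08,0],"yaw": 0,"grip": 0}
    - {"translation": [0,0,0],"yaw": 0,"grip": 0}
    - {"translation": [0,0.1,0],"yaw": 0,"grip": 0}
    - {"translation": [0,0.2,0],"yaw": 0,"grip": 0}
    - {"translation": [0,0,0],"yaw": 0,"grip": 0}

```text
time_s: 7.3
tcp_pos: [0.55, -0.3387, 0.0445]
tool_rot: [3.141, 0.033, 0.0]
ft_force: [0.6, 0.4, 0.2]
finger_gap: -0.0002
finger_force: 0.0
```

```bash
python3 -c "from h import *; chk()"
```

```text
7.3 [ 0.55   -0.3387  0.0445] side [([263, 141, 8, 10, 56], [266.2, 145.8])]
wrist [([197, 242, 38, 53, 1383], [217.6, 264.1])]
nose 286.548 overhang 0.1299 [101.  99.  98. 100. 131. 184. 203. 163.  95.]
```

Call:
servo_tool:
  rows:
    - {"translation": [0,-0.2,0],"yaw": 0,"grip": 0}
    - {"translation": [0,-0.1,0],"yaw": 0,"grip": 0}
    - {"translation": [0,-0.08,0],"yaw": 0,"grip": 0}
    - {"translation": [0,0,0],"yaw": 0,"grip": 0}
    - {"translation": [0,0.1,0],"yaw": 0,"grip": 0}
    - {"translation": [0,0.2,0],"yaw": 0,"grip": 0}
    - {"translation": [0,0,0],"yaw": 0,"grip": 0}

```text
time_s: 8.15
tcp_pos: [0.5499, -0.3363, 0.0445]
tool_rot: [3.141, 0.033, 0.0]
ft_force: [-0.4, 0.6, 0.3]
finger_gap: 0.0001
finger_force: 0.0
```

```bash
sed -i 's/i\[233,285:345\]/i[233,293:345]/; s/u=285+k/u=293+k/' h.py; python3 -c "from h import *; chk()"
```

```text
8.15 [ 0.5499 -0.3363  0.0445] side [([263, 142, 8, 9, 62], [266.3, 146.1])]
wrist [([197, 242, 38, 53, 1374], [217.5, 263.9])]
nose 312.0054347826087 overhang 0.0666 [ 53.  53.  53.  54.  62.  92. 142. 177. 189.]
```

Call:
servo_tool:
  rows:
    - {"translation": [0,-0.2,0],"yaw": 0,"grip": 0}
    - {"translation": [0,-0.1,0],"yaw": 0,"grip": 0}
    - {"translation": [0,-0.08,0],"yaw": 0,"grip": 0}
    - {"translation": [0,0,0],"yaw": 0,"grip": 0}
    - {"translation": [0,0.1,0],"yaw": 0,"grip": 0}
    - {"translation": [0,0.2,0],"yaw": 0,"grip": 0}
    - {"translation": [0,0,0],"yaw": 0,"grip": 0}

```text
time_s: 9.0
tcp_pos: [0.5498, -0.3339, 0.0445]
tool_rot: [3.141, 0.033, 0.0]
ft_force: [-0.5, 0.6, -0.3]
finger_gap: 0.0001
finger_force: 0.0
```

```bash
python3 -c "from h import *; chk()"
```

```text
9.0 [ 0.5498 -0.3339  0.0445] side [([263, 142, 9, 10, 64], [266.5, 146.7])]
wrist [([197, 242, 38, 53, 1384], [217.4, 264.0])]
nose 310.9895833333333 overhang 0.0691 [ 54.  54.  53.  54.  54.  61.  91. 141. 177.]
```

Call:
servo_tool:
  rows:
    - {"translation": [0,-0.2,0],"yaw": 0,"grip": 0}
    - {"translation": [0,-0.1,0],"yaw": 0,"grip": 0}
    - {"translation": [0,-0.08,0],"yaw": 0,"grip": 0}
    - {"translation": [0,0,0],"yaw": 0,"grip": 0}
    - {"translation": [0,0.1,0],"yaw": 0,"grip": 0}
    - {"translation": [0,0.2,0],"yaw": 0,"grip": 0}
    - {"translation": [0,0,0],"yaw": 0,"grip": 0}

```text
time_s: 9.85
tcp_pos: [0.5498, -0.3315, 0.0445]
tool_rot: [3.141, 0.033, 0.0]
ft_force: [0.4, -0.4, 0.6]
finger_gap: 0.0001
finger_force: 0.0
```

```bash
python3 -c "from h import *; chk()"
```

```text
9.85 [ 0.5498 -0.3315  0.0445] side [([263, 142, 9, 10, 60], [267.0, 147.2])]
wrist [([197, 241, 38, 54, 1402], [217.4, 263.7])]
nose 310.0108695652174 overhang 0.0715 [ 54.  54.  54.  54.  61.  90. 140. 176. 189.]
```

Call:
servo_tool:
  rows:
    - {"translation": [0,-0.2,0],"yaw": 0,"grip": 0}
    - {"translation": [0,-0.1,0],"yaw": 0,"grip": 0}
    - {"translation": [0,-0.08,0],"yaw": 0,"grip": 0}
    - {"translation": [0,0,0],"yaw": 0,"grip": 0}
    - {"translation": [0,0.1,0],"yaw": 0,"grip": 0}
    - {"translation": [0,0.2,0],"yaw": 0,"grip": 0}
    - {"translation": [0,0,0],"yaw": 0,"grip": 0}

```text
time_s: 10.7
tcp_pos: [0.5498, -0.3291, 0.0445]
tool_rot: [3.141, 0.033, 0.0]
ft_force: [0.1, 0.7, -0.2]
finger_gap: -0.0001
finger_force: 0.0
```

```bash
python3 -c "from h import *; chk()"
```

```text
10.7 [ 0.5498 -0.3291  0.0445] side [([264, 143, 8, 10, 59], [267.2, 147.9])]
wrist [([197, 241, 38, 54, 1412], [217.5, 263.4])]
nose 309.06216216216217 overhang 0.0739 [ 54.  53.  54.  55.  60.  89. 139. 176. 188.]
```

Call:
servo_tool:
  rows:
    - {"translation": [0,-0.2,0],"yaw": 0,"grip": 0}
    - {"translation": [0,-0.1,0],"yaw": 0,"grip": 0}
    - {"translation": [0,-0.08,0],"yaw": 0,"grip": 0}
    - {"translation": [0,0,0],"yaw": 0,"grip": 0}
    - {"translation": [0,0.1,0],"yaw": 0,"grip": 0}
    - {"translation": [0,0.2,0],"yaw": 0,"grip": 0}
    - {"translation": [0,0,0],"yaw": 0,"grip": 0}

```text
time_s: 11.55
tcp_pos: [0.5497, -0.3267, 0.0445]
tool_rot: [3.141, 0.033, 0.0]
ft_force: [-0.9, 0.2, -0.3]
finger_gap: -0.0001
finger_force: 0.0
```

```bash
python3 -c "from h import *; chk()"
```

```text
11.55 [ 0.5497 -0.3267  0.0445] side [([264, 143, 8, 11, 62], [267.3, 148.2])]
wrist [([197, 241, 38, 54, 1415], [217.6, 263.4])]
nose 308.0811518324607 overhang 0.0763 [ 54.  54.  53.  54.  59.  87. 137. 176. 189.]
```

Call:
servo_tool:
  rows:
    - {"translation": [0,-0.2,0],"yaw": 0,"grip": 0}
    - {"translation": [0,-0.1,0],"yaw": 0,"grip": 0}
    - {"translation": [0,-0.08,0],"yaw": 0,"grip": 0}
    - {"translation": [0,0,0],"yaw": 0,"grip": 0}
    - {"translation": [0,0.1,0],"yaw": 0,"grip": 0}
    - {"translation": [0,0.2,0],"yaw": 0,"grip": 0}
    - {"translation": [0,0,0],"yaw": 0,"grip": 0}

```text
time_s: 12.4
tcp_pos: [0.5497, -0.3243, 0.0445]
tool_rot: [3.141, 0.033, 0.0]
ft_force: [-0.1, -0.6, 0.2]
finger_gap: -0.0003
finger_force: 0.0
```

```bash
python3 -c "from h import *; chk()"
```

```text
12.4 [ 0.5497 -0.3243  0.0445] side [([264, 144, 9, 10, 62], [268.0, 148.9])]
wrist [([197, 241, 38, 54, 1410], [217.5, 263.5])]
nose 307.0916230366492 overhang 0.0788 [ 54.  54.  54.  55.  58.  86. 137. 176. 189.]
```

Call:
servo_tool:
  rows:
    - {"translation": [0,-0.2,0],"yaw": 0,"grip": 0}
    - {"translation": [0,-0.1,0],"yaw": 0,"grip": 0}
    - {"translation": [0,-0.08,0],"yaw": 0,"grip": 0}
    - {"translation": [0,0,0],"yaw": 0,"grip": 0}
    - {"translation": [0,0.1,0],"yaw": 0,"grip": 0}
    - {"translation": [0,0.2,0],"yaw": 0,"grip": 0}
    - {"translation": [0,0,0],"yaw": 0,"grip": 0}

```text
time_s: 13.25
tcp_pos: [0.5496, -0.3219, 0.0445]
tool_rot: [3.141, 0.033, 0.0]
ft_force: [-0.5, 0.2, -0.9]
finger_gap: 0.0
finger_force: 0.0
```

```bash
python3 -c "from h import *; chk()"
```

```text
13.25 [ 0.5496 -0.3219  0.0445] side [([265, 143, 8, 10, 63], [268.4, 147.6])]
wrist [([186, 248, 44, 47, 1475], [209.7, 268.2])]
nose 306.036312849162 overhang 0.0814 [ 54.  54.  54.  54.  61.  90. 137. 173. 185.]
```

Call:
servo_tool:
  rows:
    - {"translation": [0,0.3,0],"yaw": 0,"grip": 0}
    - {"translation": [0,0.3,0],"yaw": 0,"grip": 0}
    - {"translation": [0,0,0],"yaw": 0,"grip": 0}
    - {"translation": [0,0,0],"yaw": 0,"grip": 0}
    - {"translation": [0,0,0],"yaw": 0,"grip": 0}

```text
time_s: 13.9
tcp_pos: [0.5499, -0.3388, 0.0445]
tool_rot: [-3.141, -0.034, 0.0]
ft_force: [0.2, -0.0, -0.4]
finger_gap: 0.0002
finger_force: 0.0
```

```bash
python3 - <<'E'
from h import *
chk()
im,c=cap("wrist"); save("w5",im,1.4)
E
```

```text
13.9 [ 0.5499 -0.3388  0.0445] side [([265, 141, 9, 10, 60], [268.6, 145.7])]
wrist [([131, 253, 57, 63, 2248], [159.3, 279.3])]
nose 306.05172413793105 overhang 0.0813 [ 54.  54.  54.  55.  61.  90. 135. 169. 180.]
```

View pics/w5.png

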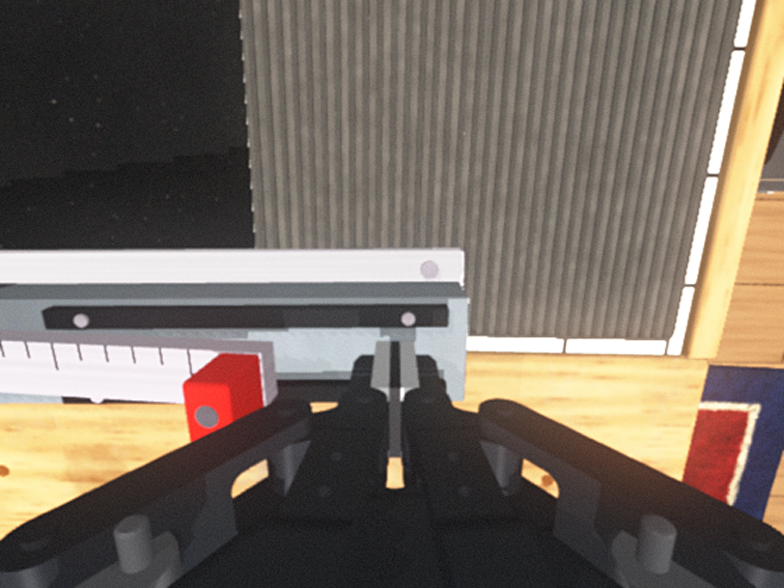

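Call:
servo_tool:
  rows:
    - {"translation": [0,0,-1],"yaw": 0,"grip": 0}
    - {"translation": [0,0,-1],"yaw": 0,"grip": 0}
    - {"translation": [0,0,-1],"yaw": 0,"grip": 0}
    - {"translation": [0.4,0,-1],"yaw": 0,"grip": 0}
    - {"translation": [0.6,-0.6,-1],"yaw": 0,"grip": 0.2}
    - {"translation": [0.6,-0.9,0],"yaw": 0,"grip": 0.4}
    - {"translation": [0.6,-1,0],"yaw": 0,"grip": 0.5}
    - {"translation": [0.6,-1,0],"yaw": 0,"grip": 0.5}

```text
time_s: 14.9
tcp_pos: [0.6323, -0.231, 0.1948]
tool_rot: [3.141, 0.033, 0.001]
ft_force: [1.3, -0.4, -0.0]
finger_gap: 0.0428
finger_force: 0.0
```

Call:
servo_tool:
  rows:
    - {"translation": [0.6,-1,0],"yaw": 0,"grip": 0.5}
    - {"translation": [0.6,-1,0],"yaw": 0,"grip": 0.5}
    - {"translation": [0.6,-1,0],"yaw": 0,"grip": 0.5}
    - {"translation": [0.17,-0.87,0],"yaw": 0,"grip": 0.5}
    - {"translation": [0,0,0],"yaw": 0,"grip": 0.5}
    - {"translation": [0,0,0],"yaw": 0,"grip": 0.5}

```text
time_s: 15.5
tcp_pos: [0.6882, -0.1144, 0.1945]
tool_rot: [3.141, 0.036, -0.0]
ft_force: [0.1, -0.5, 0.6]
finger_gap: 0.0426
finger_force: 0.0
```

```bash
python3 - <<'E'
from h import *
s=status.get_state();print(s["tcp_pos"],s["finger_gap"])
im,c=cap("wrist"); save("w6",im,1.4); np.save("w6.npy",im)
h=cv2.cvtColor(im,cv2.COLOR_RGB2HSV); m=cv2.inRange(h,(18,120,100),(34,255,255))
k,l,st,ce=cv2.connectedComponentsWithStats(m)
for j in range(1,k):
    if st[j][4]>60:
        print(st[j],ce[j],onz(c,*ce[j],.045).round(4))
        pts=np.argwhere(l==j)[:,::-1].astype(np.float32); r=cv2.minAreaRect(pts); print(r)
i,c=cap("side"); print("side",red(i,(230,110,300,200)))
E
```

```text
[ 0.6882477  -0.11436078  0.19451638] 0.04256703016538629
[273 171  18  30 343] [281.28279883 185.87755102] [ 0.6962 -0.1143  0.045 ]
((280.9031677246094, 185.7632293701172), (29.054933547973633, 12.91330337524414), 76.50426483154297)
[ 228  307  108   39 1081] [276.77798335 328.39777983] [ 0.5323 -0.113   0.045 ]
((282.307373046875, 326.1188659667969), (107.4659194946289, 35.67108154296875), 5.19442892074585)
[147 353  26  31 312] [163.06089744 370.19230769] [0.4718 0.02   0.045 ]
((164.90061950683594, 370.1044921875), (17.738489151000977, 35.82728958129883), 37.23483657836914)
side [([265, 141, 9, 10, 61], [268.5, 145.7])]
```

View pics/w6.png

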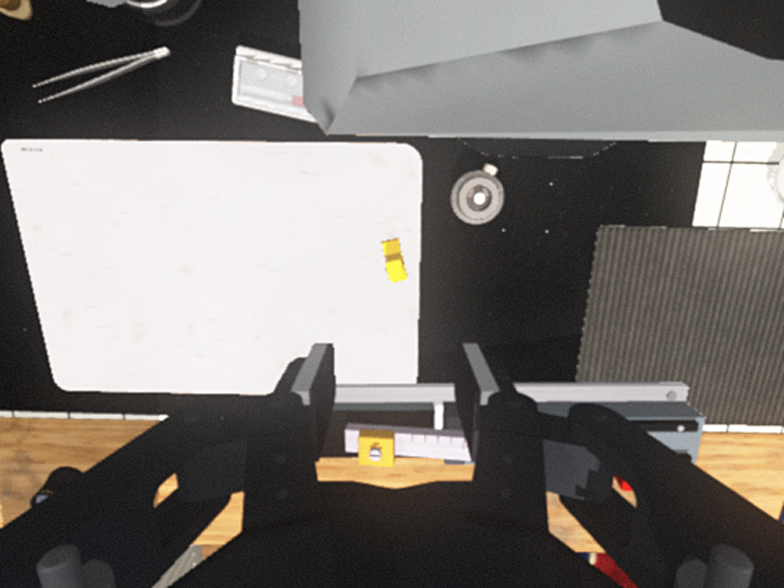

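Call:
servo_tool:
  rows:
    - {"translation": [0,0,1],"yaw": 0,"grip": 0.5}
    - {"translation": [0,0,1],"yaw": 0,"grip": 0.5}
    - {"translation": [0,0,0.8],"yaw": 0,"grip": 0.5}
    - {"translation": [0,0,0],"yaw": 0,"grip": 0.5}
    - {"translation": [0,0,0],"yaw": 0,"grip": 0.5}

```text
time_s: 16.1
tcp_pos: [0.6882, -0.1156, 0.1113]
tool_rot: [3.141, 0.032, 0.0]
ft_force: [0.7, 0.4, -0.1]
finger_gap: 0.0428
finger_force: 0.0
```

```bash
python3 - <<'E'
from h import *
s=status.get_state();print(s["tcp_pos"],s["finger_gap"])
im,c=cap("wrist"); np.save("w7.npy",im)
h=cv2.cvtColor(im,cv2.COLOR_RGB2HSV); m=cv2.inRange(h,(18,120,60),(34,255,255)); m[260:]=0;m[:,:200]=0;m[:,360:]=0
k,l,st,ce=cv2.connectedComponentsWithStats(m); j=1+np.argmax(st[1:,4]); print(st[j],ce[j])
x,y,w,b,_=st[j]
print(np.where(l==j,h[:,:,2],0)[y:y+b,x:x+w])
E
```

```text
[ 0.68816855 -0.11560624  0.11130507] 0.042802050561915495
[269 185  23  41 644] [279.41770186 205.64285714]
[[  0   0   0   0   0   0   0   0   0   0   0 183 178 193 207   0   0   0
    0   0   0   0   0]
 [  0   0   0   0   0   0   0 182 190 194 198 206 209 224 218   0   0   0
    0   0   0   0   0]
 [  0   0 185 183 192 200 202 204 215 229 234 238 241 238 233   0   0   0
    0   0   0   0   0]
 [214 209 216 213 222 234 236 238 237 238 240 241 239 241 236   0   0   0
    0   0   0   0   0]
 [242 246 250 243 238 237 239 239 240 239 240 238 238 239 237 233   0   0
    0   0   0   0   0]
 [255 255 255 249 240 240 239 238 236 238 238 237 238 240 239 238   0   0
    0   0   0   0   0]
 [255 255 255 249 241 236 238 240 235 239 240 238 239 238 237 238   0   0
    0   0   0   0   0]
 [254 255 255 249 240 236 238 238 238 237 237 237 239 238 239 232   0   0
    0   0   0   0   0]
 [253 255 255 250 241 236 238 237 238 237 241 238 238 239 237 234 231   0
    0   0   0   0   0]
 [  0 255 255 250 241 239 237 237 237 238 238 237 238 236 237 238 237   0
    0   0   0   0   0]
 [  0 255 255 249 240
[... 2286 characters left out ...]
253 243 249 253 246]
 [  0   0   0   0 252 254 254 254 254 254 254 254 254 254 254 254 254 254
  254 249 250 254 251]
 [  0   0   0   0   0 255 254 254 254 254 254 254 254 254 254 254 254 254
  254 251 247 253 254]
 [  0   0   0   0   0 255 254 254 254 254 254 254 254 254 254 254 254 254
  254 253 249 254 254]
 [  0   0   0   0   0 254 254 254 254 254 254 254 254 254 254 254 254 255
  255 254 251 252   0]
 [  0   0   0   0   0 252 254 254 254 254 254 254 255 254 255 255 255 255
  254 253   0   0   0]
 [  0   0   0   0   0   0 255 255 255 255 255 255 255 254   0   0   0   0
    0   0   0   0   0]
 [  0   0   0   0   0   0 255 255 254 254   0   0   0   0   0   0   0   0
    0   0   0   0   0]]
```

```bash
python3 - <<'E'
from h import *
s=status.get_state(); im,c=cap("wrist")
p=onz(c,280.9,216.2,.045); M=R.from_rotvec(s["tool_rot"]).as_matrix(); print(p, (M.T@(p-s["tcp_pos"])*1e3).round(1))
for a in((272.3,209.5),(286.3,206.3),(275,225.3),(289,222.3)): print(onz(c,*a,.045).round(4))
E
```

```text
[ 0.69063399 -0.11548135  0.045     ] [ 1.9 -0.1 67.1]
[ 0.6956 -0.1091  0.045 ]
[ 0.6982 -0.1193  0.045 ]
[ 0.6835 -0.1113  0.045 ]
[ 0.6861 -0.1216  0.045 ]
```

Call:
servo_tool:
  rows:
    - {"translation": [0.06,0,0],"yaw": -0.96,"grip": 0.5}
    - {"translation": [0,0,0.4],"yaw": -0.96,"grip": 0.5}
    - {"translation": [0,0,0.8],"yaw": 0,"grip": 0.5}
    - {"translation": [0,0,0.7],"yaw": 0,"grip": 0.5}
    - {"translation": [0,0,0],"yaw": 0,"grip": 0.5}

```text
time_s: 16.7
tcp_pos: [0.6893, -0.1147, 0.0524]
tool_rot: [-3.121, -0.349, 0.003]
ft_force: [-0.5, 0.1, -0.2]
finger_gap: 0.0428
finger_force: 0.0
```

```bash
python3 - <<'E'
from h import *
s=status.get_state(); p=s["tcp_pos"]; print(p)
M=R.from_rotvec(s["tool_rot"]).as_matrix()
i,c=cap("side")
for sg in(-1,1):
  for t in(.022,0,-.012,-.022): print(sg,t,proj(c,p+M@np.array([0.0,sg*.021,t])).round(1))
print("soles",proj(c,[.6906,-.1155,.004]).round(1),"top",proj(c,[.6906,-.1155,.045]).round(1))
print((i[190:236,222:262].astype(int).sum(2)//3)[:, ::2].tolist().__str__().replace("],","],\n"))
im,c=cap("wrist"); h=cv2.cvtColor(im,cv2.COLOR_RGB2HSV); m=cv2.inRange(h,(18,120,60),(34,255,255)); m[330:]=0;m[:,:200]=0;m[:,360:]=0
k,l,st,ce=cv2.connectedComponentsWithStats(m); j=1+np.argmax(st[1:,4]); print(st[j],ce[j])
E
```

```text
[ 0.68928359 -0.11470292  0.05238681]
-1 0.022 [244.6 226.8]
-1 0 [244.1 220.7]
-1 -0.012 [243.8 217.4]
-1 -0.022 [243.5 214.5]
1 0.022 [235.3 215.2]
1 0 [234.6 209.1]
1 -0.012 [234.2 205.7]
1 -0.022 [233.9 202.8]
soles [239.9 227.9] top [238.8 216.8]
[[42, 36, 35, 35, 38, 39, 41, 36, 40, 44, 42, 112, 133, 97, 39, 38, 35, 39, 37, 36],
 [41, 37, 37, 35, 38, 36, 41, 36, 38, 42, 44, 94, 127, 122, 37, 48, 42, 40, 42, 44],
 [39, 37, 39, 33, 42, 35, 39, 38, 39, 40, 39, 83, 129, 124, 57, 41, 37, 40, 32, 40],
 [42, 36, 36, 36, 40, 41, 44, 38, 40, 40, 36, 47, 127, 128, 93, 39, 45, 46, 35, 41],
 [43, 39, 35, 60, 38, 43, 43, 42, 40, 44, 45, 44, 120, 129, 119, 34, 43, 40, 39, 45],
 [43, 42, 38, 143, 36, 46, 37, 42, 35, 37, 41, 48, 88, 127, 128, 50, 51, 46, 38, 39],
 [44, 40, 46, 178, 35, 37, 43, 44, 41, 39, 43, 51, 68, 132, 130, 92, 62, 57, 42, 41],
 [46, 48, 42, 110, 32, 37, 41, 46, 44, 44, 56, 57, 64, 118, 127, 116, 63, 65, 41, 47],
 [43, 41, 43, 104, 35, 37, 39, 41, 43, 50, 61, 56, 66, 90, 121, 132, 70, 58, 46, 46],
 [44, 42, 38, 125, 34, 39, 43, 44, 40, 53, 57, 45, 60, 63, 124, 135, 85, 52, 
[... 2672 characters left out ...]
, 235, 234, 233, 233, 235],
 [237, 236, 234, 236, 238, 231, 222, 161, 192, 237, 237, 234, 234, 234, 233, 234, 231, 233, 234, 234],
 [236, 236, 234, 234, 236, 231, 223, 119, 244, 236, 235, 233, 234, 233, 234, 234, 234, 235, 233, 234],
 [236, 236, 235, 231, 234, 233, 231, 178, 240, 234, 234, 232, 233, 235, 233, 234, 234, 233, 232, 234],
 [236, 236, 236, 231, 232, 233, 235, 239, 236, 233, 234, 234, 235, 235, 233, 233, 233, 234, 234, 234],
 [235, 236, 237, 234, 233, 234, 234, 237, 234, 233, 233, 232, 235, 234, 234, 232, 232, 232, 235, 233],
 [236, 237, 236, 235, 234, 234, 236, 235, 233, 234, 235, 232, 235, 235, 234, 235, 232, 235, 233, 235]]
[ 270  204   21   56 1104] [279.95471014 232.08242754]
```

Call:
servo_tool:
  rows:
    - {"translation": [0.03,0.03,0.4],"yaw": 0,"grip": 0.5}
    - {"translation": [0,0,0.4],"yaw": 0,"grip": 0.5}
    - {"translation": [0,0,0],"yaw": 0,"grip": 0.5}

```text
time_s: 17.1
tcp_pos: [0.6903, -0.1152, 0.0279]
tool_rot: [-3.121, -0.349, 0.003]
ft_force: [-0.0, -0.2, -0.5]
finger_gap: 0.0426
finger_force: 0.0
```

```bash
python3 - <<'E'
from h import *
s=status.get_state(); p=s["tcp_pos"]; print(p,s["ft_force"])
M=R.from_rotvec(s["tool_rot"]).as_matrix()
i,c=cap("side")
for sg in(-1,1):
  for t in(.022,0,-.012,-.022): print(sg,t,proj(c,p+M@np.array([0.0,sg*.021,t])).round(1))
h=cv2.cvtColor(i,cv2.COLOR_RGB2HSV)
print((i[206:240,226:258].astype(int).sum(2)//3)[:, ::2].tolist().__str__().replace("],","],\n"))
print((h[206:240,226:258,1]>110).astype(int)[:, ::2].tolist().__str__().replace("],","],\n"))
E
```

```text
[ 0.69029257 -0.11522333  0.02785798] [-0.01073632 -0.18789482 -0.47810024]
-1 0.022 [244.7 233.2]
-1 0 [244.1 227.4]
-1 -0.012 [243.8 224.2]
-1 -0.022 [243.6 221.4]
1 0.022 [235.5 221.8]
1 0 [234.9 215.9]
1 -0.012 [234.5 212.6]
1 -0.022 [234.2 209.8]
[[38, 79, 36, 39, 39, 43, 45, 55, 57, 51, 70, 88, 119, 136, 64, 60],
 [38, 79, 40, 39, 44, 44, 44, 62, 55, 62, 71, 66, 129, 133, 88, 57],
 [44, 76, 36, 43, 42, 41, 47, 59, 53, 75, 58, 61, 104, 111, 95, 45],
 [43, 60, 40, 46, 42, 46, 47, 56, 51, 70, 55, 70, 71, 100, 73, 43],
 [44, 62, 33, 44, 45, 43, 53, 55, 51, 55, 50, 65, 63, 77, 57, 47],
 [42, 62, 35, 40, 44, 43, 47, 55, 43, 45, 50, 58, 51, 56, 53, 53],
 [43, 51, 44, 41, 41, 44, 45, 53, 47, 47, 46, 48, 53, 58, 47, 43],
 [44, 42, 52, 41, 45, 45, 42, 49, 56, 48, 51, 45, 48, 48, 47, 45],
 [44, 45, 40, 43, 47, 47, 46, 48, 57, 51, 46, 45, 49, 47, 47, 47],
 [44, 44, 51, 45, 44, 44, 86, 48, 54, 50, 49, 47, 50, 51, 48, 37],
 [43, 48, 45, 45, 48, 88, 180, 48, 46, 49, 47, 44, 46, 51, 40, 182],
 [46, 47, 46, 46, 47, 126, 206, 48, 45, 52, 52, 44, 49, 49, 71, 250],
 [48, 43, 47, 44, 46, 80, 204, 7
[... 2758 characters left out ...]
 0, 1, 1, 0, 0, 0, 0, 0, 0, 0, 0, 0],
 [0, 0, 0, 0, 1, 1, 1, 1, 0, 0, 0, 0, 0, 0, 0, 0],
 [0, 0, 0, 0, 1, 1, 1, 1, 0, 0, 0, 0, 0, 0, 0, 0],
 [0, 0, 0, 0, 0, 1, 1, 0, 0, 0, 0, 0, 0, 0, 0, 0],
 [0, 0, 0, 0, 0, 1, 0, 0, 0, 0, 0, 0, 0, 0, 0, 0],
 [0, 0, 0, 0, 0, 1, 0, 0, 0, 0, 0, 0, 0, 0, 0, 0],
 [0, 0, 0, 0, 0, 0, 0, 0, 0, 0, 0, 0, 0, 0, 0, 0],
 [0, 0, 0, 0, 0, 0, 0, 0, 0, 0, 0, 0, 0, 0, 0, 0],
 [0, 0, 0, 0, 0, 0, 0, 0, 0, 0, 0, 0, 0, 0, 0, 0],
 [0, 0, 0, 0, 0, 0, 0, 0, 0, 0, 0, 0, 0, 0, 0, 0],
 [0, 0, 0, 0, 0, 0, 0, 0, 0, 0, 0, 0, 0, 0, 0, 0],
 [0, 0, 0, 0, 0, 0, 0, 0, 0, 0, 0, 0, 0, 0, 0, 0],
 [0, 0, 0, 0, 0, 0, 0, 0, 0, 0, 0, 0, 0, 0, 0, 0],
 [0, 0, 0, 0, 0, 0, 0, 0, 0, 0, 0, 0, 0, 0, 0, 0]]
```

Call:
servo_tool:
  rows:
    - {"translation": [0,0,0.2],"yaw": 0,"grip": 0.5}
    - {"translation": [0,0,0.2],"yaw": 0,"grip": 0.5}
    - {"translation": [0,0,0],"yaw": 0,"grip": 0.3}
    - {"translation": [0,0,0],"yaw": 0,"grip": 0.2}
    - {"translation": [0,0,0],"yaw": 0,"grip": 0.1}
    - {"translation": [0,0,0],"yaw": 0,"grip": 0}
    - {"translation": [0,0,0],"yaw": 0,"grip": 0}
    - {"translation": [0,0,0],"yaw": 0,"grip": 0}

```text
time_s: 17.95
tcp_pos: [0.6912, -0.1155, 0.0178]
tool_rot: [3.122, 0.349, 0.0]
ft_force: [0.5, 0.5, 0.4]
finger_gap: 0.0105
finger_force: 59.1
```

Call:
servo_tool:
  rows:
    - {"translation": [0,0,-0.3],"yaw": 0,"grip": 0}
    - {"translation": [0,0,-0.7],"yaw": 0,"grip": 0}
    - {"translation": [0,0,-1],"yaw": 0,"grip": 0}
    - {"translation": [0,0,-1],"yaw": 0,"grip": 0}
    - {"translation": [0,0,-1],"yaw": 0,"grip": 0}
    - {"translation": [0,0,-0.5],"yaw": 0,"grip": 0}
    - {"translation": [0,0,0],"yaw": 0.96,"grip": 0}
    - {"translation": [0,0,0],"yaw": 0.96,"grip": 0}

```text
time_s: 18.75
tcp_pos: [0.6914, -0.1155, 0.154]
tool_rot: [3.141, 0.028, 0.002]
ft_force: [-1.4, 0.2, -0.7]
finger_gap: 0.0104
finger_force: 58.9
```

Call:
servo_tool:
  rows:
    - {"translation": [-0.8,0.2,0],"yaw": 0,"grip": 0}
    - {"translation": [-1,0.2,0],"yaw": 0,"grip": 0}
    - {"translation": [-1,0.2,0],"yaw": 0,"grip": 0}
    - {"translation": [-1,0.2,0],"yaw": 0,"grip": 0}
    - {"translation": [-1,0.2,0],"yaw": 0,"grip": 0}
    - {"translation": [-1,0.16,0],"yaw": 0,"grip": 0}
    - {"translation": [-1,0,0],"yaw": 0,"grip": 0}
    - {"translation": [-0.6,0,0],"yaw": 0,"grip": 0}

```text
time_s: 19.55
tcp_pos: [0.468, -0.1549, 0.1533]
tool_rot: [3.141, 0.033, 0.0]
ft_force: [0.0, -0.0, 0.1]
finger_gap: 0.0107
finger_force: 59.0
```

Call:
servo_tool:
  rows:
    - {"translation": [0,0,0],"yaw": 0,"grip": 0}
    - {"translation": [0,0,0],"yaw": 0,"grip": 0}

```text
time_s: 19.75
tcp_pos: [0.4704, -0.1552, 0.1533]
tool_rot: [3.141, 0.033, 0.002]
ft_force: [-0.4, -0.2, -0.2]
finger_gap: 0.0103
finger_force: 59.0
```

```bash
python3 - <<'E'
from h import *
s=status.get_state();print(s["tcp_pos"],s["tool_rot"],s["finger_gap"])
im,c=cap("wrist"); np.save("w8.npy",im)
p0=proj(c,[.546,-.157,.04]); print("edge exp",p0, "pts",proj(c,[.566,-.157,.04]),proj(c,[.526,-.157,.04]),proj(c,[.546,-.08,.03]))
h=cv2.cvtColor(im,cv2.COLOR_RGB2HSV); m=cv2.inRange(h,(18,120,60),(34,255,255))
k,l,st,ce=cv2.connectedComponentsWithStats(m)
for j in range(1,k):
    if st[j][4]>40: print(st[j],ce[j].round(1))
u,v=p0.astype(int); g=im.astype(int).sum(2)//3
for r in range(v-50,v+51,4): print(r,g[r,u-40:u+40:2].tolist())
E
```

```text
[ 0.47041571 -0.15522096  0.15332388] [3.14089256e+00 3.31490860e-02 1.99626925e-03] 0.010296430819634998
edge exp [285.21113279 113.47228948] pts [285.83544568  87.33194009] [284.61252903 138.53618267] [194.14891162 111.75447106]
[ 198   94   40   36 1122] [217.7 111.6]
[ 99 157  18   9  58] [107.4 160.7]
[ 78 176  24  10 105] [ 89.3 180.2]
[103 177  23  10  75] [114.6 180.8]
[536 177  24  16 113] [548.2 186.1]
[515 178  24  14 131] [527.7 184.5]
[126 183  24   6  52] [137.8 186. ]
[224 187  44  12 126] [241.6 191.2]
[205 188  19   9  52] [213.9 192.9]
[ 45 192  83  13 283] [ 79.9 198.1]
[241 193  17   7  46] [248.6 196.5]
[259 192  32  10 106] [274.3 197.2]
[164 200  38   8  92] [181.8 203.7]
[547 203  11   9  42] [551.9 207. ]
[205 204  21   6  64] [215.1 206.4]
[ 228  204   70   95 2349] [279.  251.3]
[528 213  23  13  54] [541.2 217.2]
[162 223  22   7  53] [172.2 226.6]
[519 223  25   6  76] [532.9 225.2]
[185 224  24   4  51] [196.5 225.2]
[126 242  42   5 100] [144.6 244.1]
[522 250  38  11 157] [542.9 255.6]
63 [219, 223, 223, 221, 220, 221, 225, 221, 226, 140, 40, 50, 47, 5
[... 4303 characters left out ...]
 235, 236, 235, 237, 237, 237, 238, 237, 236, 237, 238, 236, 237, 235, 236, 237, 238]
155 [169, 169, 169, 168, 162, 147, 144, 145, 140, 136, 141, 144, 149, 151, 149, 150, 155, 155, 160, 160, 160, 166, 161, 164, 162, 163, 161, 158, 153, 156, 151, 155, 149, 146, 143, 151, 158, 157, 157, 154]
159 [152, 157, 152, 147, 146, 148, 150, 147, 149, 145, 140, 144, 147, 147, 150, 153, 157, 160, 153, 153, 162, 162, 156, 158, 151, 160, 155, 153, 153, 158, 158, 159, 162, 158, 162, 163, 166, 165, 165, 166]
163 [152, 160, 157, 164, 163, 162, 159, 160, 159, 158, 155, 157, 158, 156, 157, 157, 162, 156, 155, 155, 158, 157, 160, 153, 157, 149, 151, 152, 155, 151, 151, 147, 152, 154, 151, 148, 140, 135, 127, 136]
```

```bash
python3 - <<'E'
from h import *
s=status.get_state(); im,c=cap("wrist"); h=cv2.cvtColor(im,cv2.COLOR_RGB2HSV)
e=onz(c,287.3,112,.04); b=onz(c,287.3,111.3,.05); print("edge",e,"barcentre",b, "plate far/near",onz(c,287,73,.008),onz(c,287,154,.008))
for r in range(200,262,3): print(r,[(int(a),int(t)) for a,t in zip(h[r,262:304:2,0],h[r,262:304:2,1])])
E
```

```text
edge [ 0.54748267 -0.15862215  0.04      ] barcentre [ 0.54765946 -0.15843814  0.05      ] plate far/near [ 0.58159712 -0.15800578  0.008     ] [ 0.51058808 -0.15991068  0.008     ]
200 [(16, 140), (18, 121), (18, 120), (18, 124), (19, 121), (17, 125), (18, 124), (18, 123), (18, 125), (17, 126), (18, 120), (18, 123), (17, 127), (17, 121), (17, 125), (17, 126), (16, 131), (17, 132), (17, 135), (16, 129), (17, 135)]
203 [(15, 156), (16, 139), (16, 142), (16, 141), (17, 139), (17, 140), (16, 133), (17, 141), (16, 139), (16, 140), (16, 137), (16, 136), (17, 138), (17, 141), (17, 140), (16, 141), (16, 137), (16, 139), (17, 143), (16, 139), (16, 150)]
206 [(17, 135), (17, 128), (17, 132), (17, 135), (17, 137), (17, 137), (17, 138), (16, 136), (17, 135), (17, 135), (16, 139), (16, 142), (16, 140), (16, 145), (15, 150), (16, 148), (15, 146), (15, 147), (15, 143), (15, 146), (16, 152)]
209 [(19, 129), (19, 120), (19, 125), (18, 121), (17, 127), (17, 126), (18, 120), (18, 123), (17, 123), (17, 122), (18, 125), (17, 129), (17, 134), (17, 136), (17, 132), (16, 129), (15, 140), (16, 136), (15, 14
[... 3295 characters left out ...]
 (12, 34)]
254 [(13, 36), (13, 40), (18, 45), (13, 141), (15, 138), (22, 210), (21, 208), (22, 218), (23, 249), (23, 220), (22, 211), (23, 209), (23, 217), (22, 216), (22, 227), (20, 193), (17, 158), (19, 121), (15, 44), (16, 38), (20, 35)]
257 [(12, 34), (16, 37), (19, 66), (15, 123), (17, 139), (22, 221), (22, 211), (22, 207), (21, 212), (22, 221), (23, 205), (22, 215), (22, 211), (22, 214), (23, 217), (23, 206), (19, 132), (16, 140), (16, 38), (16, 35), (28, 32)]
260 [(11, 25), (15, 27), (17, 69), (10, 125), (19, 174), (22, 215), (22, 208), (23, 215), (22, 205), (22, 212), (22, 213), (22, 224), (22, 214), (23, 213), (22, 211), (23, 214), (17, 138), (15, 139), (17, 51), (14, 34), (14, 34)]
```

```bash
python3 - <<'E'
from h import *
s=status.get_state(); im,c=cap("wrist"); g=im.astype(float).sum(2)/3
M=R.from_rotvec(s["tool_rot"]).as_matrix()
for u in(268,274,292,300): print(u,g[92:103,u].round(),g[121:130,u].round())
for v in(92,95,128,132,136): print(v,g[v,276:292].round())
for tgt in([.5477,-.1586,0],):
    print((M.T@(np.array(tgt)-s["tcp_pos"])*1e3).round(1))
i,cc=cap("side"); print("side",red(i,(230,110,300,200)))
E
```

```text
268 [ 44.  59.  55.  55.  57.  55.  76. 137. 184. 188. 185.] [201. 210. 206. 200. 159.  82.  56.  61.  63.]
274 [ 52.  51.  52.  54.  49.  53.  87. 161. 198. 203. 203.] [203. 206. 207. 199. 159.  85.  54.  59.  57.]
292 [71. 75. 73. 71. 73. 70. 76. 90. 98. 96. 92.] [203. 205. 207. 205. 171. 107.  90.  96.  99.]
300 [ 71.  71.  79.  72.  72.  78. 120. 188. 201. 198. 199.] [201. 205. 208. 201. 173. 111.  94. 100.  99.]
92 [ 49.  45.  89. 156. 181. 183. 189. 190. 189. 189. 182. 157. 100.  70.
  71.  77.]
95 [ 46.  53.  92. 148. 184. 229. 238. 241. 243. 247. 247. 226. 144.  74.
  70.  78.]
128 [ 58.  56.  81. 172. 231. 240. 235. 236. 236. 236. 240. 210. 140.  97.
  97. 101.]
132 [ 59.  56.  86. 170. 238. 239. 240. 239. 239. 239. 239. 218. 146. 102.
  95.  98.]
136 [ 59.  60.  89. 168. 230. 238. 237. 236. 235. 238. 238. 209. 136. 101.
  99. 108.]
[ 76.7   5.  152.9]
side [([265, 141, 9, 10, 60], [268.6, 145.6])]
```

Call:
servo_tool:
  rows:
    - {"translation": [0.8,0.05,0],"yaw": 0,"grip": 0}
    - {"translation": [0.9,0.1,0],"yaw": 0,"grip": 0}
    - {"translation": [0.87,0,0],"yaw": 0,"grip": 0}
    - {"translation": [0,0,0.7],"yaw": 0,"grip": 0}
    - {"translation": [0,0,0.8],"yaw": 0,"grip": 0}
    - {"translation": [0,0,0.8],"yaw": 0,"grip": 0}
    - {"translation": [0,0,0.4],"yaw": 0,"grip": 0}
    - {"translation": [0,0,0],"yaw": 0,"grip": 0}

```text
time_s: 20.75
tcp_pos: [0.5466, -0.1574, 0.0702]
tool_rot: [-3.14, -0.034, 0.004]
ft_force: [0.2, -0.0, 0.7]
finger_gap: 0.0107
finger_force: 59.0
```

```bash
python3 - <<'E'
from h import *
s=status.get_state(); p=s["tcp_pos"]; print(p,s["ft_force"])
im,c=cap("wrist"); h=cv2.cvtColor(im,cv2.COLOR_RGB2HSV); g=im.astype(int).sum(2)//3
m=cv2.inRange(h,(20,170,60),(30,255,255)); m[300:]=0
for r in range(212,246,3):
    q=np.nonzero(m[r,255:310])[0]; print(r,(q.min()+255,q.max()+255,len(q)) if len(q) else None)
for t in([.5475,-.1589,.04],[.5675,-.1589,.04],[.5675,-.1489,.03],[.581,-.1589,.008]): print(proj(c,t).round(1))
for r in range(150,226,4): print(r,g[r,262:310:2].tolist())
E
```

```text
[ 0.5465908  -0.15738911  0.07019229] [ 0.23210004 -0.01904803  0.67736613]
212 None
215 None
218 None
221 None
224 (np.int64(271), np.int64(293), 23)
227 (np.int64(271), np.int64(293), 23)
230 (np.int64(270), np.int64(293), 24)
233 (np.int64(270), np.int64(294), 25)
236 (np.int64(270), np.int64(294), 25)
239 (np.int64(270), np.int64(294), 25)
242 (np.int64(270), np.int64(293), 24)
245 (np.int64(272), np.int64(292), 21)
[283.4 235. ]
[284.2 203.8]
[268.3 199.4]
[284.4 173.1]
150 [60, 53, 66, 53, 53, 55, 50, 50, 53, 48, 50, 49, 45, 46, 44, 45, 35, 46, 39, 40, 38, 35, 41, 34]
154 [61, 59, 52, 53, 55, 52, 50, 54, 57, 52, 51, 47, 42, 45, 41, 44, 43, 42, 37, 40, 40, 41, 38, 42]
158 [64, 52, 61, 55, 55, 56, 56, 50, 56, 51, 46, 52, 50, 48, 49, 49, 40, 43, 44, 44, 43, 43, 47, 44]
162 [59, 63, 58, 60, 58, 54, 54, 57, 57, 51, 49, 55, 53, 45, 50, 45, 45, 45, 46, 45, 46, 46, 46, 39]
166 [59, 58, 50, 54, 53, 58, 52, 52, 52, 52, 50, 52, 52, 51, 48, 40, 46, 45, 46, 47, 46, 45, 46, 42]
170 [66, 61, 60, 60, 61, 53, 57, 57, 56, 55, 54, 57, 60, 46, 49, 51, 55, 48, 47, 49, 43, 44, 43, 39]
174 [174, 174,
[... 797 characters left out ...]
75, 75, 76, 67, 75, 74, 79, 74, 69]
202 [64, 61, 56, 63, 61, 160, 215, 250, 249, 251, 254, 162, 71, 77, 80, 74, 75, 78, 75, 78, 76, 79, 69, 73]
206 [63, 60, 66, 61, 59, 158, 220, 250, 249, 249, 252, 159, 87, 89, 83, 87, 85, 89, 90, 83, 86, 87, 84, 89]
210 [64, 67, 62, 60, 52, 155, 228, 250, 249, 249, 252, 159, 79, 93, 86, 88, 83, 90, 89, 84, 91, 88, 85, 90]
214 [60, 61, 61, 61, 56, 137, 246, 249, 248, 249, 250, 159, 83, 87, 90, 88, 87, 87, 90, 91, 91, 86, 82, 83]
218 [79, 75, 75, 74, 69, 134, 248, 252, 251, 251, 254, 191, 82, 87, 85, 89, 86, 85, 88, 89, 87, 85, 89, 87]
222 [123, 128, 122, 124, 129, 127, 127, 128, 123, 129, 130, 123, 126, 129, 126, 129, 122, 126, 120, 120, 122, 123, 123, 123]
```

Call:
servo_tool:
  rows:
    - {"translation": [0.025,0.027,0],"yaw": 0,"grip": 0}
    - {"translation": [0,0,0.1],"yaw": 0,"grip": 0}
    - {"translation": [0,0,0.1],"yaw": 0,"grip": 0}
    - {"translation": [0,0,0.1],"yaw": 0,"grip": 0}
    - {"translation": [0,0,0],"yaw": 0,"grip": 0}
    - {"translation": [0,0,0],"yaw": 0,"grip": 0}

```text
time_s: 21.4
tcp_pos: [0.5478, -0.1586, 0.0626]
tool_rot: [-3.141, -0.034, 0.0]
ft_force: [0.3, 0.4, -0.3]
finger_gap: 0.0106
finger_force: 59.0
```

```bash
python3 - <<'E'
from h import *
s=status.get_state(); p=s["tcp_pos"]; print(p,s["ft_force"],s["moment"])
im,c=cap("wrist"); g=im.astype(int).sum(2)//3
for a in([.5571,-.145,.05],[.5371,-.145,.05]): print(proj(c,a).round(1))
print([g[r,278] for r in range(200,234,2)],[g[r,288] for r in range(200,234,2)])
h=cv2.cvtColor(im,cv2.COLOR_RGB2HSV); m=cv2.inRange(h,(20,170,60),(30,255,255))
print([ (r,int(m[r,262:305].sum()//255)) for r in range(214,246,2)])
print("edge",g[206,276:292],g[210,276:292])
i,cc=cap("side"); print("side",red(i,(230,110,300,200)))
E
```

```text
[ 0.54782153 -0.15862211  0.06255245] [ 0.31449339  0.37236355 -0.30469884] [-0.02586806  0.00634777  0.00286041]
[256.7 231.6]
[256.6 264.4]
[np.int64(209), np.int64(219), np.int64(252), np.int64(251), np.int64(249), np.int64(249), np.int64(250), np.int64(250), np.int64(248), np.int64(249), np.int64(250), np.int64(188), np.int64(119), np.int64(134), np.int64(158), np.int64(166), np.int64(163)] [np.int64(68), np.int64(72), np.int64(72), np.int64(68), np.int64(77), np.int64(88), np.int64(83), np.int64(82), np.int64(84), np.int64(81), np.int64(85), np.int64(117), np.int64(127), np.int64(132), np.int64(159), np.int64(166), np.int64(161)]
[(214, 0), (216, 0), (218, 0), (220, 0), (222, 0), (224, 25), (226, 25), (228, 25), (230, 25), (232, 25), (234, 25), (236, 25), (238, 25), (240, 25), (242, 25), (244, 22)]
edge [251 251 251 252 254 249 170  83  65  67  67  68  68  71  70  74] [249 249 249 249 252 255 196 101  80  89  87  90  88  87  88  83]
side [([265, 141, 9, 10, 60], [268.6, 145.6])]
```

Call:
servo_tool:
  rows:
    - {"translation": [0,-0.012,0.05],"yaw": 0,"grip": 0}
    - {"translation": [0,0,0.05],"yaw": 0,"grip": 0}
    - {"translation": [0,0,0],"yaw": 0,"grip": 0}
    - {"translation": [0,0,0],"yaw": 0,"grip": 0}

```text
time_s: 21.9
tcp_pos: [0.5479, -0.1583, 0.0595]
tool_rot: [-3.141, -0.034, 0.0]
ft_force: [1.2, 0.1, -0.7]
finger_gap: 0.0105
finger_force: 59.0
```

```bash
python3 - <<'E'
from h import *
s=status.get_state(); print(s["tcp_pos"],s["ft_force"],s["moment"])
i,cc=cap("side"); print("side",red(i,(230,110,300,200)))
h=cv2.cvtColor(i,cv2.COLOR_RGB2HSV)
T=[.5475,-.1586,.0475]; print(proj(cc,T),proj(cc,[.564,-.1586,.0475]),proj(cc,[.5475,-.1586,.0886]))
u,v=proj(cc,T).astype(int); print((h[v-14:v+10,u-10:u+12,1]))
E
```

```text
[ 0.54785683 -0.1582661   0.0595174 ] [ 1.23290529  0.05080585 -0.7494198 ] [0.03790317 0.0643969  0.03621863]
side [([265, 141, 9, 10, 61], [268.5, 145.7])]
[288.80626387 187.39001053] [282.58001175 189.14860378] [289.3059758  175.37965837]
[[ 15  10  13  15   9   4  35  61  36  13  37  21  27  40  43  29  36  28
   28  44  28  31]
 [ 12  13  14  11  11   7  25  51  33   9  41  22  40  26  29  38  38  18
   32  30  27  43]
 [ 14  13  11  12  12  11  15  33   3  12   5  21  44  23  18  21  27  42
   55  15  26  15]
 [ 12   9  12  13  13   9  39  40   5   4   8  32  34  37  32  28  33  46
   50  95  90 112]
 [ 13  17  13  10  13   9  50  21  12   6   6  26  33  38  44  26  23  89
  113 111 119 121]
 [ 21  20  18  15   8   2  73  41   3   9   8  37  24  11  19  18  47 102
  110 107 109 121]
 [ 23  13  16  15  10   9  60  22   3   4   2  44  22  47  27  11  32  89
  113 108 109 117]
 [ 24  20  10  12  13  14  17  14   9   2   3  33  32  21   9  27  27  89
  113 107 108 111]
 [ 25  19  11   5  10  11  18  17   3   4   5  26  26  29  25  22  51 105
  116 113 108 106]
 [ 17  21  13  13  21
[... 674 characters left out ...]
2  20  14  11  10  12  14  13
    0  15   0  11]
 [ 12   8  16  17  36  17 127 174 100  16  11  10  12  11  10  11  11  12
   12   8   0   3]
 [ 15  15   8  11  11   7  98 147  56  16  11  14   9  12  10   9   8  14
   16   9   4   5]
 [ 14  11  14  11  19  25  27  34  11  13  13  12  15   8  10   8  12   8
   11  14  12   5]
 [  5  12   5  15  20  15  12  15  20  19  14  13   9  11  13  10  11   9
   12  14  69  16]
 [  6  15   8  12  12   8   8  11  10   9  11  12  10  11  13   9   8   8
   11  15  16  25]
 [  6   6  13   9   4  19  16  12  13  31  15  15  11  13  15  11  13  11
   14  15  41 142]
 [  6   8  12   4   4  23  31  23  36  42  10  13  13  15  13  13  12  11
   25  42 105 147]]
```

Call:
servo_tool:
  rows:
    - {"translation": [0,0,0.03],"yaw": 0,"grip": 0}
    - {"translation": [0,0,0],"yaw": 0,"grip": 0.2}
    - {"translation": [0,0,0],"yaw": 0,"grip": 0.3}
    - {"translation": [0,0,0],"yaw": 0,"grip": 0.35}
    - {"translation": [0,0,0],"yaw": 0,"grip": 0.4}
    - {"translation": [0,0,0],"yaw": 0,"grip": 0.4}
    - {"translation": [0,0,0],"yaw": 0,"grip": 0.4}

```text
time_s: 22.65
tcp_pos: [0.5479, -0.1583, 0.0587]
tool_rot: [3.141, 0.034, 0.0]
ft_force: [0.8, -0.1, -1.1]
finger_gap: 0.0343
finger_force: 0.0
```

```bash
python3 - <<'E'
from h import *
s=status.get_state(); print(s["tcp_pos"],s["ft_force"],s["finger_gap"])
i,cc=cap("side"); print("side",red(i,(230,110,300,200)))
im,c=cap("wrist"); h=cv2.cvtColor(im,cv2.COLOR_RGB2HSV); m=cv2.inRange(h,(20,170,60),(30,255,255))
for r in range(205,300,5):
    q=np.nonzero(m[r,255:310])[0]; print(r,(int(q.min()+255),int(q.max()+255),len(q)) if len(q) else None)
g=im.astype(int).sum(2)//3; print("edge",g[206,270:296],g[210,270:296])
E
```

```text
[ 0.54787353 -0.15831486  0.05870231] [ 0.79310494 -0.13728788 -1.11933266] 0.03426254237049156
side [([265, 141, 9, 10, 60], [268.6, 145.6])]
205 None
210 None
215 None
220 None
225 (270, 295, 26)
230 (269, 294, 26)
235 (270, 293, 24)
240 (270, 293, 24)
245 (270, 293, 24)
250 (270, 293, 24)
255 (268, 293, 26)
260 (266, 293, 28)
265 (264, 293, 29)
270 (260, 294, 34)
275 (262, 294, 32)
280 (261, 293, 32)
285 (261, 287, 27)
290 (261, 286, 26)
295 (268, 285, 18)
edge [160 195 216 245 253 252 235 219 215 217 219 214 170 103  67  66  64  67
  69  75  70  68  68  67  67  68] [156 194 213 245 250 249 248 248 247 249 250 254 222 129  82  68  76  76
  82  77  78  78  75  76  84  84]
```

Call:
servo_tool:
  rows:
    - {"translation": [0,0,-0.3],"yaw": 0,"grip": 0.4}
    - {"translation": [0,0,-0.5],"yaw": 0,"grip": 0.4}
    - {"translation": [0,0,-0.8],"yaw": 0,"grip": 0.4}
    - {"translation": [0,0,-1],"yaw": 0,"grip": 0.4}
    - {"translation": [-0.5,0,-0.8],"yaw": 0,"grip": 0.4}
    - {"translation": [-1,0,0],"yaw": 0,"grip": 0.4}
    - {"translation": [-1,0,0],"yaw": 0,"grip": 0.4}
    - {"translation": [0,0,0],"yaw": 0,"grip": 0.4}

```text
time_s: 23.55
tcp_pos: [0.4702, -0.1595, 0.1617]
tool_rot: [3.141, 0.032, -0.001]
ft_force: [1.0, -0.2, -0.0]
finger_gap: 0.0346
finger_force: 0.0
```

Call:
servo_tool:
  rows:
    - {"translation": [0,0,0],"yaw": 0,"grip": 0.4}
    - {"translation": [0,0,0],"yaw": 0,"grip": 0.4}
    - {"translation": [0,0,0],"yaw": 0,"grip": 0.4}

```text
time_s: 23.85
tcp_pos: [0.4736, -0.16, 0.1607]
tool_rot: [3.141, 0.034, 0.0]
ft_force: [0.3, 0.7, 0.2]
finger_gap: 0.0342
finger_force: 0.0
```

```bash
python3 - <<'E'
from h import *
s=status.get_state(); print(s["tcp_pos"],s["time_s"])
i,cc=cap("side"); print("side",red(i,(230,110,300,200)))
im,c=cap("wrist"); h=cv2.cvtColor(im,cv2.COLOR_RGB2HSV); g=im.astype(int).sum(2)//3
m=cv2.inRange(h,(20,170,60),(30,255,255))
u0,v0=proj(c,[.5475,-.1589,.045]).astype(int); print(u0,v0,"foot exp",proj(c,[.564,-.1589,.045]),proj(c,[.531,-.1589,.045]),proj(c,[.5475,-.1589,.086]))
for r in range(v0-40,v0+45,4):
    q=np.nonzero(m[r,u0-30:u0+30])[0]; e=g[r,u0-14:u0+16]
    print(r,(int(q.min()+u0-30),int(q.max()+u0-30),len(q)) if len(q) else None, e.tolist() if not len(q) else "")
E
```

```text
[ 0.47358154 -0.15995057  0.16066838] 23.85
side [([265, 141, 9, 10, 61], [268.5, 145.7])]
281 115 foot exp [282.33476089  94.00908675] [281.42371592 135.77816607] [281.89158896 113.8060399 ]
75 None [53, 49, 50, 44, 51, 46, 44, 46, 41, 42, 51, 48, 44, 46, 51, 47, 41, 49, 45, 42, 46, 36, 46, 42, 46, 37, 51, 45, 43, 46]
79 None [185, 186, 185, 186, 189, 183, 188, 188, 181, 188, 187, 189, 188, 190, 191, 192, 192, 189, 191, 192, 193, 194, 191, 192, 190, 187, 189, 190, 194, 192]
83 None [194, 193, 194, 195, 194, 193, 192, 195, 190, 195, 196, 195, 192, 194, 195, 193, 195, 194, 195, 192, 193, 191, 195, 191, 195, 194, 194, 190, 191, 192]
87 None [186, 192, 187, 188, 192, 188, 193, 192, 190, 189, 192, 190, 190, 191, 188, 184, 191, 193, 190, 196, 188, 190, 191, 190, 190, 190, 191, 191, 191, 190]
91 None [149, 146, 143, 147, 142, 153, 180, 190, 191, 186, 189, 195, 191, 191, 187, 136, 93, 84, 83, 85, 86, 85, 88, 88, 88, 86, 92, 85, 79, 82]
95 None [54, 54, 56, 57, 51, 64, 118, 170, 187, 183, 184, 187, 184, 185, 177, 143, 112, 104, 104, 104, 104, 115, 106, 92, 83, 74, 75, 78, 79, 78]
99 (273, 29
[... 437 characters left out ...]
 122, 127, 120, 126, 122, 125, 125, 124, 125, 124, 125, 123]
147 None [236, 236, 236, 235, 234, 237, 237, 235, 237, 236, 236, 236, 237, 237, 235, 238, 236, 235, 235, 237, 237, 237, 238, 239, 238, 237, 239, 235, 237, 237]
151 None [237, 236, 237, 234, 237, 236, 236, 236, 236, 236, 237, 234, 237, 236, 236, 236, 236, 236, 235, 235, 236, 236, 237, 238, 237, 236, 236, 237, 237, 238]
155 None [229, 229, 230, 230, 230, 228, 230, 227, 229, 228, 229, 228, 225, 227, 229, 225, 227, 229, 230, 229, 229, 229, 228, 228, 226, 229, 225, 227, 226, 227]
159 None [158, 155, 157, 155, 157, 157, 158, 158, 155, 162, 162, 166, 170, 167, 170, 169, 172, 169, 165, 157, 163, 164, 163, 164, 166, 166, 164, 164, 163, 165]
```

```bash
python3 -c "from h import *; print(ticket.job_done())"
```

```text
the job is handed in; nothing more can be done
None
```

The job is handed in at about 24 s: the bar tipped during a 2.4 mm nudge and lies nose-down on the ledge. The yellow clip is released astride it, within about 0.5 mm of the fulcrum edge in the wrist view, and I did not touch the loupe, bottle or case holder.

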